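# Unload the lift-hearth test kiln

### The job

Unload the cold test kiln: take its lid off and lay it on the cork mat, then raise the hearth by its red handle until the pawl catches in the top notch and it stays up by itself. Set every vase down gently (no dropping), upright, on the wooden board, well inside its edges, then put the lid squarely back on the kiln, leaving the hearth up on its top notch. Leave the mug, the wooden rib and the glaze jar alone.

Things in the scene. Friction and masses are not known exactly. Their poses are not given: they have to be found in the camera images.
- kiln: Fixed square kiln, grey outside with cream walls: 200 x 200 mm outside, 150 x 150 mm inside, walls 25 mm, rim 165 mm above the table. Origin: centre of its underside on the table; z up, yaw varies. The red lift handle stands off its -y side, with a dark pawl housing (125 mm high) beside it at x = 35 to 69 mm, y = -101 to -125 mm.
- kiln_rim (a point): Centre of the kiln's mouth, level with the rim (165 mm above the table); axes as the kiln's.
- hearth (a joint): Height in m (0 to 0.076) of the hearth, the 140 x 140 mm terracotta ware shelf inside, above its start, where its top is 75 mm above the table. Slides straight up; lifting takes 7 to 14 N. A sprung pawl catches it at 0.032 (first notch) and 0.064 (top notch): lift at least 3 mm past a notch, then it settles back on it when let go; from between notches it falls to the one below.
- lift_grip (a point): Centre of the red handle plate that raises the hearth: 16 mm thick along the kiln's x, 50 mm long along the kiln's y, 40 mm tall; pinch it from above across its thickness. 165 mm from the kiln's centre on its -y side; 130 mm above the table when the hearth is down, and it moves with the hearth.
- lid: Loose cream lid slab, 196 x 196 x 16 mm, 0.5 kg, with two thin steel strips and a dark wooden bar grip in the middle of its top: 60 mm along the lid's x, 20 mm thick along its y, standing from 16 to 50 mm above the underside. Origin: centre of its underside. Starts lying on the kiln rim. It is flat beneath, with no locating lip.
- vase0: Small fired terracotta bud vase, solid, 66 mm tall, about 0.12 kg: foot 46 mm across, belly 50 mm across at 18 mm height, narrowing to a straight neck 24 mm across from 45 to 66 mm. Origin: centre of its foot, z along its axis. Starts upright on the hearth inside the kiln; two to four vases are present.
- vase1: Small fired terracotta bud vase, solid, 66 mm tall, about 0.12 kg: foot 46 mm across, belly 50 mm across at 18 mm height, narrowing to a straight neck 24 mm across from 45 to 66 mm. Origin: centre of its foot, z along its axis. Starts upright on the hearth inside the kiln; two to four vases are present.
- vase2: Small fired terracotta bud vase, solid, 66 mm tall, about 0.12 kg: foot 46 mm across, belly 50 mm across at 18 mm height, narrowing to a straight neck 24 mm across from 45 to 66 mm. Origin: centre of its foot, z along its axis. Starts upright on the hearth inside the kiln; two to four vases are present.
- vase3: Small fired terracotta bud vase, solid, 66 mm tall, about 0.12 kg: foot 46 mm across, belly 50 mm across at 18 mm height, narrowing to a straight neck 24 mm across from 45 to 66 mm. Origin: centre of its foot, z along its axis. Starts upright on the hearth inside the kiln; two to four vases are present.
- board: Wooden ware board for the vases, fixed, 220 x 220 x 10 mm. Origin: centre of its underside on the table.
- mat: Cork mat for the lid, fixed, 220 x 220 x 6 mm. Origin: centre of its underside on the table. Mat and board lie on opposite sides of the kiln; which is on which side varies.
- mug: Blue ceramic mug, 76 mm across, 85 mm high, beyond the kiln; bystander. Origin: centre of its underside.
- rib: Flat wooden rib, 30 x 180 x 8 mm, beyond the kiln; bystander. Origin: centre of its underside.
- glaze_jar: White jar, 70 mm across, 100 mm high, beyond the kiln on the left; bystander. Origin: centre of its underside.

How it is judged:
On the way, in this order (a step that is already met when the one before it is completed fails the run):
1. the lid lies flat on the cork mat, let go (horizontal distance between lid and mat below 0.07 m and height (world z) of lid below 0.015 m and angle between lid's own z axis and vertical below 0.08 rad and contact force between lid and the fingers below 0.1 N), for 0.2 s.
2. the hearth hangs by itself on its top notch, handle let go (value of joint hearth between 0.06 and 0.069 m and velocity of joint hearth between -0.01 and 0.01 m/s and contact force between kiln and the fingers below 0.1 N), for 0.4 s.
3. every vase stands upright on the board, let go (x of vase0 in the frame of board between -0.09 and 0.09 m and y of vase0 in the frame of board between -0.09 and 0.09 m and z of vase0 in the frame of board between 0.006 and 0.015 m and angle between each of vase0, vase1, vase2, vase3's own z axis and vertical below 0.15 rad and linear speed of each of vase0, vase1, vase2, vase3 below 0.03 m/s and contact force between each of vase0, vase1, vase2, vase3 and the fingers below 0.1 N and x of vase1 in the frame of board between -0.09 and 0.09 m and y of vase1 in the frame of board between -0.09 and 0.09 m and z of vase1 in the frame of board between 0.006 and 0.015 m and x of vase2 in the frame of board between -0.09 and 0.09 m and y of vase2 in the frame of board between -0.09 and 0.09 m and z of vase2 in the frame of board between 0.006 and 0.015 m and x of vase3 in the frame of board between -0.09 and 0.09 m and y of vase3 in the frame of board between -0.09 and 0.09 m and z of vase3 in the frame of board between 0.006 and 0.015 m), for 0.2 s.
At the end, for the whole second after the job is handed in: Every vase upright (0.15 rad) and at rest on the board, its centre within 90 mm of the board's along both board axes; hearth on its top notch (0.060 to 0.069 m); lid flat on the kiln rim, centred within 15 mm along each kiln axis, square within 0.15 rad (any quarter turn) (all of step 3 and value of joint hearth between 0.06 and 0.069 m and x of lid in the frame of kiln_rim between -0.015 and 0.015 m and y of lid in the frame of kiln_rim between -0.015 and 0.015 m and z of lid in the frame of kiln_rim between -0.004 and 0.005 m and (angle between the x axis of lid and the x axis of kiln, either way round below 0.15 rad or angle between the x axis of lid and the y axis of kiln, either way round below 0.15 rad) and angle between lid's own z axis and vertical below 0.05 rad and linear speed of lid below 0.03 m/s); the robot touches nothing.
It fails at once if the mug is moved more than 3 cm (distance of mug from where it was at the start of the episode above 0.03 m).
It fails at once if the rib is moved more than 3 cm (distance of rib from where it was at the start of the episode above 0.03 m).
It fails at once if the glaze jar is moved more than 3 cm (distance of glaze_jar from where it was at the start of the episode above 0.03 m).
It fails at once if an upright vase is let go more than 15 mm above the board ((x of vase0 in the frame of board between -0.11 and 0.11 m and y of vase0 in the frame of board between -0.11 and 0.11 m and z of vase0 in the frame of board between 0.025 and 0.3 m and angle between vase0's own z axis and vertical below 0.5 rad and contact force between vase0 and the fingers below 0.02 N) or (x of vase1 in the frame of board between -0.11 and 0.11 m and y of vase1 in the frame of board between -0.11 and 0.11 m and z of vase1 in the frame of board between 0.025 and 0.3 m and angle between vase1's own z axis and vertical below 0.5 rad and contact force between vase1 and the fingers below 0.02 N) or (x of vase2 in the frame of board between -0.11 and 0.11 m and y of vase2 in the frame of board between -0.11 and 0.11 m and z of vase2 in the frame of board between 0.025 and 0.3 m and angle between vase2's own z axis and vertical below 0.5 rad and contact force between vase2 and the fingers below 0.02 N) or (x of vase3 in the frame of board between -0.11 and 0.11 m and y of vase3 in the frame of board between -0.11 and 0.11 m and z of vase3 in the frame of board between 0.025 and 0.3 m and angle between vase3's own z axis and vertical below 0.5 rad and contact force between vase3 and the fingers below 0.02 N)).
Of vase0, vase1, vase2, vase3 only 2 to 4 are there at a start; the rules pass over those that are not, and their reading is None.
At some moment in a run one of lid, vase0, vase1, vase2, vase3 may be knocked a few centimetres aside while the robot is not near it.
It also fails if it takes over 210 s, if anything falls off the work surface, if the arm or the gripper's body presses on something with over 40 N, if the wrist force passes 120 N, or if a joint passes its speed limit or range.

### The arm

A 7-joint arm with a two-finger parallel gripper is mounted at the origin on the work surface. World frame = base frame: x ahead of the robot, y to its left, z up, the work surface at z = 0. Lengths are in m, angles in rad, forces in N, time in s.
With the tool pointing down it reaches from about 0.425 to 0.875 m from the base axis. Payload 8.4 kg.
Tool frame: the origin (TCP) lies at the very end of the fingers, on their centre line; the grasp point (between the pads) lies 19 mm behind it; z points along the fingers, y is the direction in which the jaws open and shut (so a half turn about z gives the same grasp; the last joint's range is limited). The gripper opens to 85 mm and grips with 20 to 120 N. Pads are 22 mm wide; open, the fingers measure 114 mm over their backs; the gripper's body (76 mm by 85 mm) begins 54 mm behind the grasp point. The pads swing forward as they close: fully open they stand 13 mm farther back than shut.
Start: joints at [1.223, 0.333, 0.04, 1.465, -0.013, 1.343, -0.059], TCP at [0.16, -0.63, 0.231] pointing down, gripper open.
Joint ranges: [-2.58, 2.58], [-0.38, 2.09], [-1.3, 1.39], [0.25, 2.4], [-1.5, 4.64], [0.08, 2.09], [-2.65, 2.65]. Speed limits (rad/s): [2.22, 2.22, 2.79, 2.79, 3.14, 3.14, 3.14].

### API

Orientations are given as a rotation vector (axis times angle).
In Python, from bench import robot gives the robot as it stands.
- The arm moves only by the tool play_rows, never from a script. Its argument "steps" is a list that holds one entry, the list of rows, each a list of 5 numbers: the opening, from 0 (shut) to 1 (fully open), then the shift along the tool's x, y, z scaled (see below), then the turn about the tool's z scaled (see below). In form: [[[fingers, tx, ty, tz, twist], ...]]. A call has 1 to 20 rows; each row shifts and turns the commanded pose from where the row before left it, along the tool's axes as they then stand; what a row does not reach is not made up. The controller multiplies each number of a shift by 100 cm and each number of a turn by 90 degrees. A row lasts 1/10 s, in which the tool goes at most 50 mm and 8.59 degrees, less where a joint would pass 70% of its speed; a pose out of reach is approached as far as the arm can. A call with a number of a shift or a turn outside -1 to 1 is refused whole. A call with a gripper value outside its range is refused whole. The fingers move at their own pace and stop on an object; "squeeze" is the grip in N (left out, the last holds). Time passes only in rows, so rows that do not move let the fingers close. It gives the time, the measured TCP pose, the force and the opening at its end, in the units of the state.
- robot.sense(): the state, without advancing time (a new reading comes with each control period).
- robot.read_camera(name): name is "scene" or "side" or "wrist"; returns the picture (400x640x3 uint8, blue, green, red); there is no depth.
- robot.camera_params(name): a dict with "camera_matrix" (3x3 intrinsics, pixels), "pose" (4x4, takes a point from camera to world coordinates); the wrist camera has in their place "T_tool_cam" (4x4, takes a point from camera to tool coordinates, whose origin is the TCP and whose axes are the flange's). Camera axes: x right, y up, looking along -z (the intrinsics and any distortion apply to the point x, -y, -z); pixel columns grow to the right and rows downward; lengths in m; the calibration is good to about 2 mm. A picture is of the moment at which its call begins: read the wrist's pose just before it. camera_params takes no time and is no camera call.
- robot.sign_off(): hands the job in, once; it reports no verdict.
The state is a dict: "time": time; "joints": joint angles; "joint_velocities": joint speeds; "joint_efforts": joint torques, N m; "position": TCP position; "tcp_rot": TCP orientation; "wrist_force": force on the tool from outside, world axes, zero at the start; "torque": the same for the moment, N m; "finger_gap": opening from 0.0 (shut) to 1.0 (fully open).
Only numpy, scipy, OpenCV 4.12 (cv2) and the standard library are available. Lean on these libraries where they do the work, as an engineer would, in place of code of your own. Each camera call takes 0.05 s, during which the arm holds its last target.

## Working session

There is one attempt and no reset: what is moved stays moved. The work goes in short steps, Python scripts to look and compute and a tool call to move; the robot and the scene stay as the last step left them, time stands still between calls to the robot, and variables do not carry over. Pictures are saved under pics/ and viewed, and the job is handed in when it is done.

Besides the shell and the picture viewer there is one more tool, called as name(argument=value, ...) on one line, values as JSON. play_rows: Moves the arm, as the interface text tells. Shifts and turns lie within -1 to 1; 1 stands for 100 cm of shift or 90 degrees of turn. Its arguments: {"type":"object","properties":{"steps":{"type":"array"},"squeeze":{"type":"number"}},"required":["steps"]}

```bash
mkdir -p pics; ls
cat > h.py <<'E'
import numpy as np,cv2
from bench import robot
from scipy.spatial.transform import Rotation as R
def T_tool():
    s=robot.sense();T=np.eye(4);T[:3,:3]=R.from_rotvec(s['tcp_rot']).as_matrix();T[:3,3]=s['position'];return T
def cam(n):
    p=robot.camera_params(n);K=np.array(p['camera_matrix'])
    P=np.array(p['pose']) if 'pose' in p else T_tool()@np.array(p['T_tool_cam'])
    return K,P
def snap(n,f):
    c=cam(n);im=np.array(robot.read_camera(n));cv2.imwrite(f'pics/{f}.png',im);np.savez(f'pics/{f}.npz',K=c[0],P=c[1]);return im
def ray(c,u,v):
    K,P=c;d=np.linalg.inv(K)@[u,v,1];d=np.array([d[0],-d[1],-d[2]]);return P[:3,3],P[:3,:3]@d
def onz(c,u,v,z):
    o,d=ray(c,u,v);return o+d*(z-o[2])/d[2]
def proj(c,X):
    K,P=c;q=P[:3,:3].T@(np.array(X)-P[:3,3]);q=K@[q[0],-q[1],-q[2]];return q[:2]/q[2]
def load(f):
    z=np.load(f'pics/{f}.npz');return cv2.imread(f'pics/{f}.png'),(z['K'],z['P'])
E
python3 - <<'E'
from h import *
for n in ['scene','side','wrist']:
    snap(n,n+'0'); p=robot.camera_params(n);print(n,p.keys()); print(cam(n))
s=robot.sense();print(s)
E
```

```text
pics
scene dict_keys(['camera_matrix', 'pose'])
(array([[416.27461943,   0.        , 315.37329695],
       [  0.        , 416.27461943, 193.42926821],
       [  0.        ,   0.        ,   1.        ]]), array([[ 0.74306912, -0.4343112 ,  0.50913855,  1.10261871],
       [ 0.66920804,  0.47884764, -0.56821258, -0.55656747],
       [ 0.0029813 ,  0.76294084,  0.64646144,  0.73993705],
       [ 0.        ,  0.        ,  0.        ,  1.        ]]))
side dict_keys(['camera_matrix', 'pose'])
(array([[409.06429661,   0.        , 321.16651252],
       [  0.        , 409.06429661, 197.26267218],
       [  0.        ,   0.        ,   1.        ]]), array([[-0.9574649 ,  0.19409334, -0.21351521,  0.42246226],
       [-0.28852159, -0.63363532,  0.71781723,  0.75749908],
       [ 0.00403276,  0.74888855,  0.66268369,  0.82826001],
       [ 0.        ,  0.        ,  0.        ,  1.        ]]))
wrist dict_keys(['camera_matrix', 'T_tool_cam'])
(array([[287.08584822,   0.        , 321.85998712],
       [  0.        , 287.08584822, 203.43408039],
       [  0.        ,   0.        ,   1.        ]]), a
[... 337 characters left out ...]
]))
{'time': 0.15, 'joints': array([ 1.22279663,  0.33375494,  0.0398739 ,  1.46610231, -0.01339538,
        1.34334711, -0.05850934]), 'joint_velocities': array([-0.00059873, -0.00068278,  0.00020448, -0.00216052,  0.00055124,
       -0.00052801,  0.00079726]), 'joint_efforts': array([ 2.87010640e-03, -6.59040427e+01,  1.36773370e+00, -4.05870724e+01,
        1.68966176e-02,  9.76221228e-03, -1.01380886e-05]), 'position': array([ 0.15993617, -0.62961391,  0.23060479]), 'tcp_rot': array([-3.11600916e+00, -3.89606053e-01,  4.04459174e-04]), 'wrist_force': array([ 0.2139403 ,  0.40631865, -0.28398845]), 'torque': array([ 0.03149437, -0.00275749, -0.06024005]), 'finger_gap': 1.0009785618273483}
```

View pics/scene0.png

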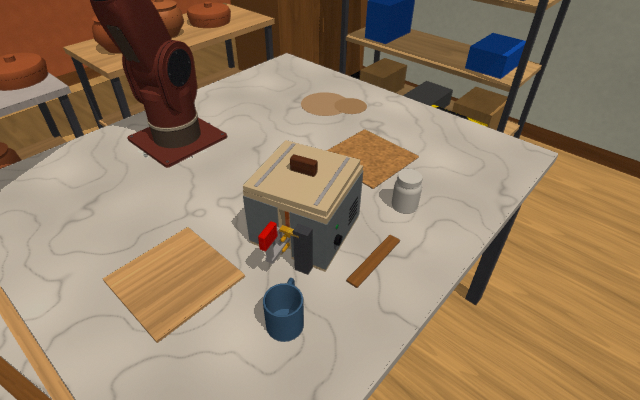

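View pics/side0.png

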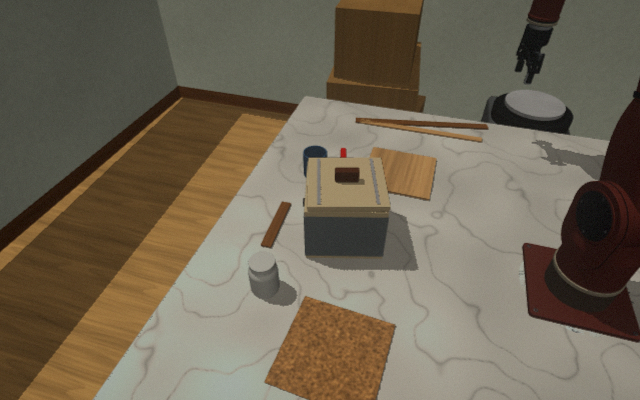

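View pics/wrist0.png

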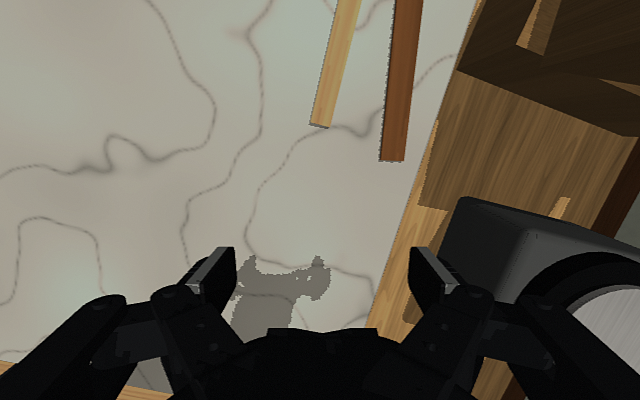

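Run:
```python
from h import *
for n in ['scene0','side0']:
    im,c=load(n);hsv=cv2.cvtColor(im,cv2.COLOR_BGR2HSV)
    for nm,pts in {'scene0':dict(lid=(290,180),board=(175,280),mat=(375,160),bar=(304,165),red=(267,238)),'side0':dict(lid=(340,195),board=(405,170),mat=(335,350),bar=(346,175))}[n].items():
        print(n,nm,hsv[pts[1],pts[0]])
def quad(f,seed,z,tol=12):
    im,c=load(f);b=cv2.GaussianBlur(im,(5,5),0);h=cv2.cvtColor(b,cv2.COLOR_BGR2HSV).astype(int)
    r=h[seed[1],seed[0]]
    m=((abs(h[...,0]-r[0])<8)&(abs(h[...,1]-r[1])<60)&(abs(h[...,2]-r[2])<55)).astype(np.uint8)
    m=cv2.morphologyEx(m,cv2.MORPH_OPEN,np.ones((3,3)))
    m=cv2.morphologyEx(m,cv2.MORPH_CLOSE,np.ones((5,5)))
    n,l=cv2.connectedComponents(m);mm=(l==l[seed[1],seed[0]]).astype(np.uint8)
    k=max(cv2.findContours(mm,0,2)[0],key=cv2.contourArea)
    w=np.array([onz(c,*p[0],z)[:2] for p in k],np.float32)
    rr=cv2.minAreaRect((w*1000).astype(np.float32))
    print(f,seed,z,rr)
quad('scene0',(175,280),.010);quad('side0',(405,170),.010)
quad('scene0',(375,160),.006);quad('side0',(335,350),.006)
quad('scene0',(304,165),.215);quad('side0',(346,175),.215)
```

```text
scene0 lid [ 18  91 196]
scene0 board [ 15 142 178]
scene0 mat [ 15 159 156]
scene0 bar [ 11 178  53]
scene0 red [  1 247 125]
side0 lid [ 20  90 159]
side0 board [ 16 136 156]
side0 mat [ 14 151 133]
side0 bar [ 11 142  43]
scene0 (175, 280) 0.01 ((487.1651611328125, -333.04083251953125), (220.769287109375, 224.94692993164062), 89.30276489257812)
side0 (405, 170) 0.01 ((552.6783447265625, -271.12139892578125), (431.64166259765625, 339.28851318359375), 15.94943618774414)
scene0 (375, 160) 0.006 ((524.3220825195312, 329.34320068359375), (221.36488342285156, 220.6924591064453), 86.37965393066406)
side0 (335, 350) 0.006 ((520.432373046875, 334.832763671875), (221.89492797851562, 218.22195434570312), 86.41133880615234)
scene0 (304, 165) 0.215 ((607.0703735351562, -43.37991714477539), (69.39749145507812, 49.732765197753906), 18.27018928527832)
side0 (346, 175) 0.215 ((584.1701049804688, -1.3175315856933594), (57.295108795166016, 58.309329986572266), 16.40624237060547)
```

Run:
```python
from h import *
im,_=load('scene0');cv2.imwrite('pics/z1.png',cv2.resize(im[130:290,225:425],None,fx=4,fy=3.75,interpolation=cv2.INTER_CUBIC)[:600])
im,_=load('side0');cv2.imwrite('pics/z2.png',cv2.resize(im[140:270,290:410],None,fx=5,fy=4.6,interpolation=cv2.INTER_CUBIC)[:600])
```

```text
(no output)
```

View pics/z1.png

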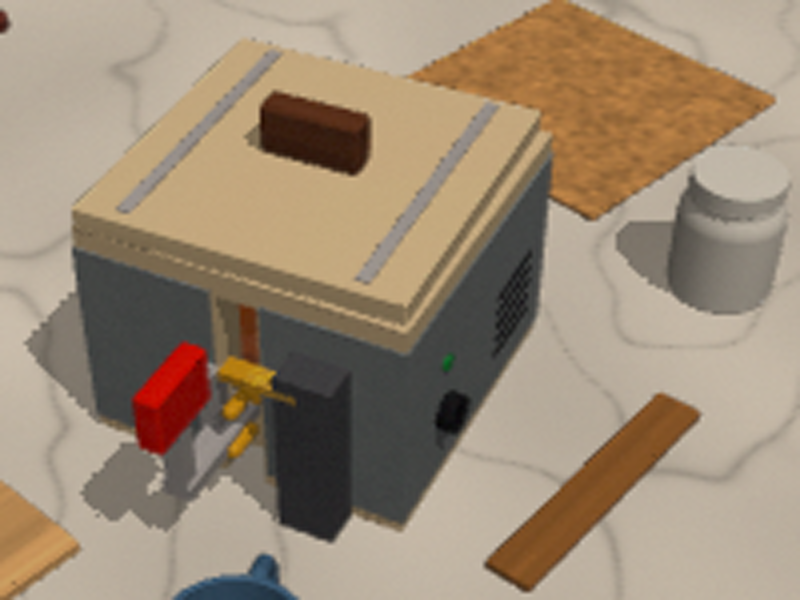

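View pics/z2.png

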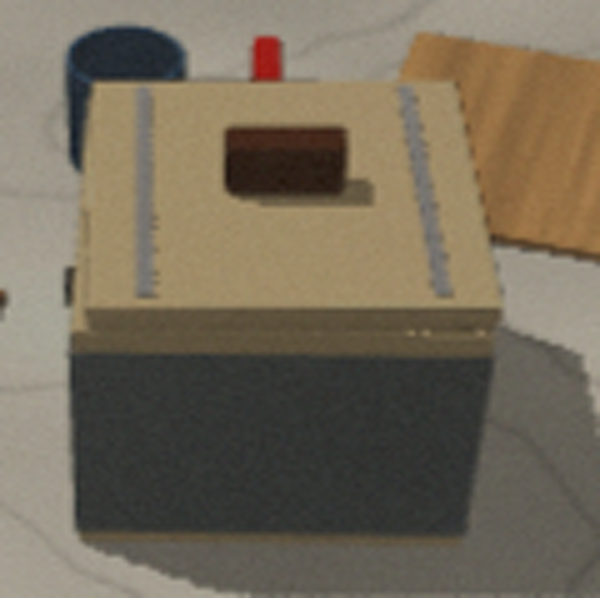

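Run:
```python
from h import *
for f,pts in (('scene0',[(286.2,140.7),(243.7,186.8),(326.8,211.3),(360,159.3)]),('side0',[(308,158.5),(381.4,157.8),(390,206.7),(307,206.7)])):
    im,c=load(f)
    w=np.array([onz(c,*p,.181) for p in pts])[:,:2]
    print(f,w.round(4).tolist(),w.mean(0)); print(np.degrees([np.arctan2(*(w[(i+1)%4]-w[i])[::-1]) for i in range(4)]),[np.linalg.norm(w[(i+1)%4]-w[i]) for i in range(4)])
# base corners z=0 and red top
im,c=load('scene0')
for p,z in [((405,525),0),((97,417),0),((190,345),.15),((140,400),.15),((155,410),.15),((207,355),.15)]:
    print(p,onz(c,225+p[0]/4,130+p[1]/3.75,z).round(4))
```

```text
scene0 [[0.4764, 0.0348], [0.5356, -0.151], [0.7157, -0.0907], [0.6572, 0.094]] [ 0.59622997 -0.0282384 ]
[ -72.33144214   18.50839876  107.58873008 -161.88761496] [np.float64(0.1950413053904783), np.float64(0.18993864681626313), np.float64(0.1937307482290458), np.float64(0.19019386533108645)]
side0 [[0.7098, -0.083], [0.5226, -0.1439], [0.4681, 0.0412], [0.653, 0.0978]] [ 0.58836891 -0.02199093]
[-161.9896461   106.4007344    17.01889312  -72.55281975] [np.float64(0.19682820424904557), np.float64(0.19292674547800828), np.float64(0.19330069273733433), np.float64(0.1895150163839194)]
(405, 525) [ 0.7172 -0.0885  0.    ]
(97, 417) [ 0.521  -0.1466  0.    ]
(190, 345) [ 0.6336 -0.163   0.15  ]
(140, 400) [ 0.6453 -0.2076  0.15  ]
(155, 410) [ 0.656  -0.2076  0.15  ]
(207, 355) [ 0.6455 -0.1626  0.15  ]
```

```bash
cat >> h.py <<'E'
def yaw():
    T=T_tool();return np.degrees(np.arctan2(T[1,1],T[0,1]))   # heading of the tool y axis
def go(t,yw=None,step=.04,T=None):
    T=T_tool() if T is None else T
    d=T[:3,:3].T@(np.array(t)-T[:3,3]);n=max(1,int(np.ceil(np.linalg.norm(d)/step)))
    print('shift',d.round(4),'n',n,'per',(d/n).round(4))
    if yw is not None:
        y=np.degrees(np.arctan2(T[1,1],T[0,1]));e=(yw-y+90)%180-90; print('yaw',y.round(2),'twist deg (shift first)',(-e).round(2),'units',(-e/90).round(4))
E
python3 - <<'E'
from h import *
go([.53,-.05,.36],-72.3)
E
```

```text
shift [ 0.5014 -0.4708 -0.1288] n 18 per [ 0.0279 -0.0262 -0.0072]
yaw -75.75 twist deg (shift first) -3.45 units -0.0383
```

play_rows(steps=[[[1,0,0,-0.04,0],[1,0.028,-0.026,-0.03,0],[1,0.028,-0.026,-0.02,0],[1,0.028,-0.026,-0.02,0],[1,0.028,-0.026,-0.02,0],[1,0.028,-0.026,0,0],[1,0.028,-0.026,0,0],[1,0.028,-0.026,0,0],[1,0.028,-0.026,0,0],[1,0.028,-0.026,0,0],[1,0.028,-0.026,0,0],[1,0.028,-0.026,0,0],[1,0.028,-0.026,0,0],[1,0.028,-0.026,0,0],[1,0.028,-0.026,0,0],[1,0.028,-0.026,0,0],[1,0.028,-0.026,0,0],[1,0.028,-0.026,0,-0.038],[1,0,0,0,0],[1,0,0,0,0]]], squeeze=40)

```text
time: 2.15
position: [0.5126, -0.0838, 0.361]
tcp_rot: [-3.104, -0.485, 0.001]
wrist_force: [-0.2, -0.5, 0.4]
finger_gap: 1.001
```

Run:
```python
from h import *
print(robot.sense()['position'],yaw(),robot.sense()['time']);snap('wrist','w1');snap('side','s1')
```

```text
[ 0.51260403 -0.08379548  0.36096121] -72.23473735074143 2.15
```

View pics/w1.png

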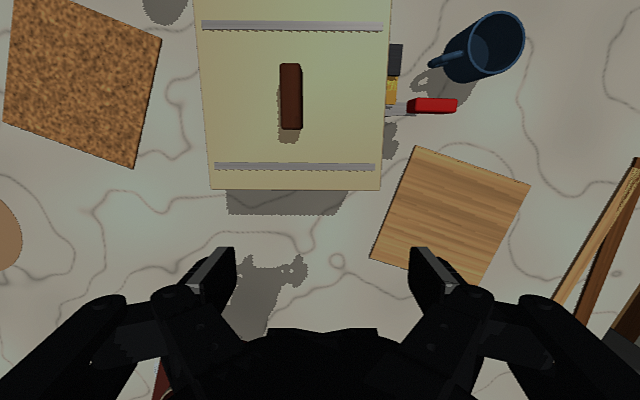

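Run:
```python
from h import *
im,_=load('w1');a=im[50:145,265:325];b=im[85:125,375:465]
cv2.imwrite('pics/z3.png',np.hstack([cv2.resize(a,None,fx=6,fy=6),cv2.copyMakeBorder(cv2.resize(b,None,fx=4.8,fy=4.8),0,378,0,0,0)[:570]]))
```

```text
(no output)
```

View pics/z3.png

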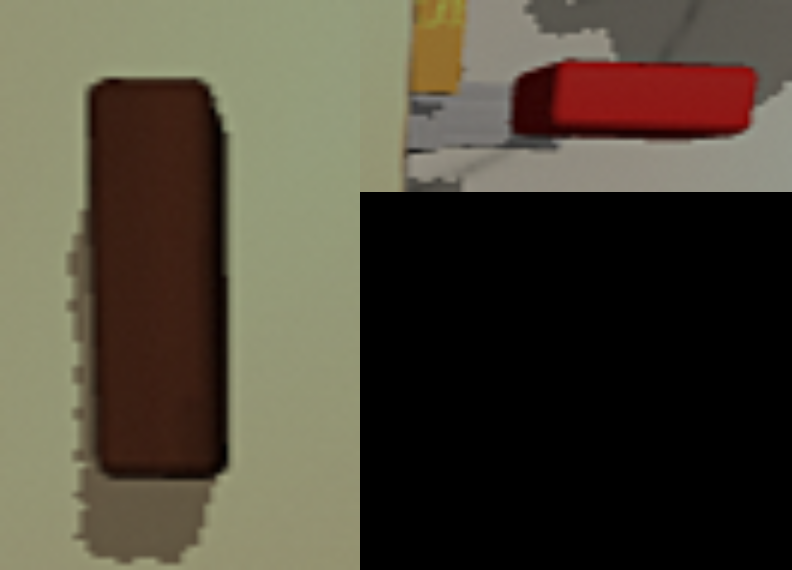

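Run:
```python
from h import *
im,c=load('w1')
w=np.array([onz(c,*p,.215)[:2] for p in [(279.7,63.3),(300,63.3),(301.3,129.2),(281.3,129.2)]]);print(w.round(4).tolist(),w.mean(0))
for i in range(4):
    d=w[(i+1)%4]-w[i];print(np.degrees(np.arctan2(d[1],d[0])),np.linalg.norm(d))
w=np.array([onz(c,*p,.15)[:2] for p in [(415.2,98),(457.5,98.9),(456.5,112.5),(415.2,111.5)]]);print('red',w.round(4).tolist(),w.mean(0))
for i in range(4):
    d=w[(i+1)%4]-w[i];print(np.degrees(np.arctan2(d[1],d[0])),np.linalg.norm(d))
# lid edges
w=np.array([onz(c,*p,.181)[:2] for p in [(211,190),(380,190)]]);print('lid near corners',w)
go([w.mean(),0,0])
# board, mat
for nm,z,P in (('board',.01,[(417,146),(530,185),(370,258)]),('mat',.006,[(162,38),(133,169),(3,122)])):
    w=np.array([onz(c,*p,z)[:2] for p in P]);print(nm,w.round(4).tolist(),(w[1]+w[2])/2 if nm=='board' else (w[0]+w[2])/2)
# lid centre from near corners
```

```text
[[0.6164, -0.0113], [0.6221, -0.029], [0.5665, -0.0469], [0.5606, -0.0285]] [ 0.59138468 -0.02891617]
-72.20603074872818 0.01859575469825994
-162.1069307765644 0.05844833980470182
107.79413476108977 0.01938118291194539
17.123159345169373 0.058452314451747624
red [[0.6382, -0.1582], [0.6522, -0.2052], [0.6381, -0.2105], [0.6244, -0.164]] [ 0.63823395 -0.1844694 ]
-73.35267900630866 0.04905353474406792
-159.62590462598064 0.015036058892613821
106.47425099646112 0.0484731749674241
22.633139246536576 0.014939296051419382
lid near corners [[ 0.46927153  0.03423815]
 [ 0.52839911 -0.14998562]]
shift [-0.252  -0.1696  0.3613] n 12 per [-0.021  -0.0141  0.0301]
board [[0.5934, -0.2276], [0.5918, -0.4414], [0.3758, -0.2237]] [ 0.48377705 -0.33255829]
mat [[0.6251, 0.2112], [0.4067, 0.2249], [0.4194, 0.442]] [0.5222676  0.32657904]
```

Run:
```python
from h import *
go([.591,-.028,.30],-72.3);go([.591,-.028,.188])
```

```text
shift [ 0.0926 -0.0311  0.0611] n 3 per [ 0.0309 -0.0104  0.0204]
yaw -72.43 twist deg (shift first) -0.13 units -0.0015
shift [ 0.0927 -0.0311  0.1731] n 5 per [ 0.0185 -0.0062  0.0346]
```

play_rows(steps=[[[1,0.031,-0.01,0.02,0],[1,0.031,-0.01,0.02,0],[1,0.031,-0.011,0.02,0],[1,0,0,0.03,0],[1,0,0,0.03,0],[1,0,0,0.03,0],[1,0,0,0.02,0],[1,0,0,0,0]]])

```text
time: 3.05
position: [0.5897, -0.0286, 0.1883]
tcp_rot: [-3.104, -0.478, 0.008]
wrist_force: [0.4, -0.4, 0.8]
finger_gap: 1.0
```

Run:
```python
from h import *
print(robot.sense()['position'],yaw(),robot.sense()['time']);snap('wrist','w2');go([.591,-.028,.188],-72.3)
```

```text
[ 0.58969679 -0.02858422  0.18832752] -72.47639171276536 3.05
shift [ 0.0002 -0.0001  0.0025] n 1 per [ 0.0002 -0.0001  0.0025]
yaw -72.46 twist deg (shift first) -0.16 units -0.0017
```

View pics/w2.png

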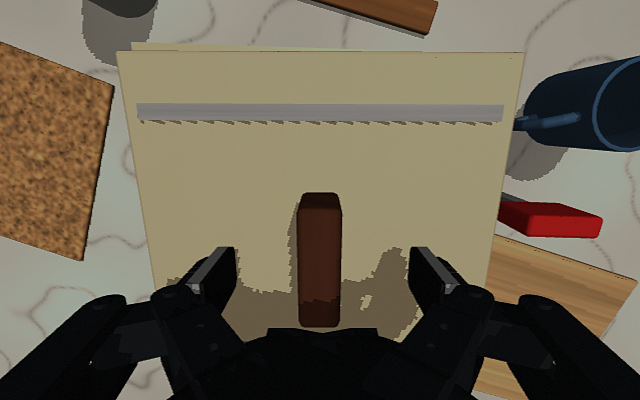

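play_rows(steps=[[[0,0,0,0,0],[0,0,0,0,0],[0,0,0,0,0],[0,0,0,0,0],[0,0,0,0,0],[0,0,0,0,0],[0,0,0,0,0],[0,0,0,0,0],[0,0,0,-0.01,0],[0,0,0,-0.02,0],[0,0,0,-0.02,0],[0,0,0,-0.02,0],[0,0,0,0,0]]], squeeze=60)

```text
time: 4.4
position: [0.5927, -0.0264, 0.2638]
tcp_rot: [3.104, 0.483, 0.005]
wrist_force: [0.3, -0.1, -5.6]
finger_gap: 0.217
```

Run:
```python
from h import *
print(robot.sense());snap('wrist','w3')
d=R.from_rotvec(robot.sense()['tcp_rot'])
go([.522,.329,.30],-92.5);
```

```text
{'time': 4.4, 'joints': array([ 0.46081757,  0.25334469, -0.59074826,  1.53822272,  0.14297063,
        1.39007298, -1.40271244]), 'joint_velocities': array([-0.00171082,  0.0220587 ,  0.00437418,  0.05904395,  0.00711914,
       -0.04650383, -0.00719092]), 'joint_efforts': array([ 5.70747033e-01, -5.69268072e+01, -5.11797264e+00, -4.29515684e+01,
       -2.57048995e-02,  9.02784672e-01,  9.86936549e-02]), 'position': array([ 0.59269221, -0.02644102,  0.26375879]), 'tcp_rot': array([3.10360091, 0.48257447, 0.00511574]), 'wrist_force': array([ 0.33580907, -0.06512429, -5.57432297]), 'torque': array([ 0.02457178, -0.09163798,  0.02242439]), 'finger_gap': 0.21727322356134357}
shift [ 0.0412 -0.36   -0.0383] n 10 per [ 0.0041 -0.036  -0.0038]
yaw -72.32 twist deg (shift first) 20.18 units 0.2242
```

View pics/w3.png

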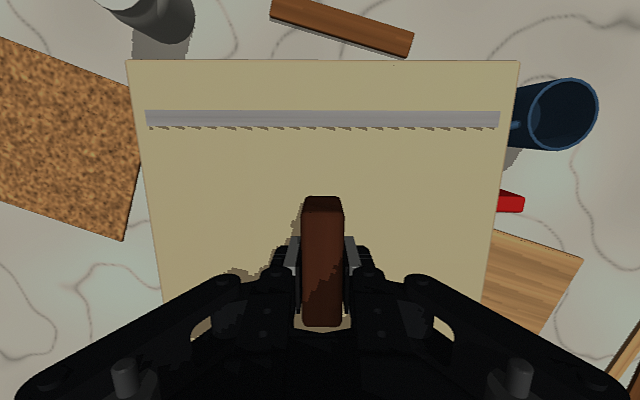

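Run:
```python
from h import *
im,c=load('scene0');print(onz(c,407,208,0)); im,c=load('side0');print(onz(c,266,292,0))
ct=np.array([.523,.33]);a=np.radians(17.7);r=np.array([[np.cos(a),-np.sin(a)],[np.sin(a),np.cos(a)]])
print([ (ct+r@np.array(q)*.098).round(3) for q in [(1,1),(1,-1),(-1,-1),(-1,1)]])
go([.523,.33,.265]);go([.523,.33,.265-.18])
```

```text
[0.73911581 0.21224221 0.        ]
[0.71715927 0.23068581 0.        ]
[array([0.587, 0.453]), array([0.646, 0.266]), array([0.459, 0.207]), array([0.4  , 0.394])]
shift [ 0.0425 -0.3607 -0.0033] n 10 per [ 0.0042 -0.0361 -0.0003]
shift [ 0.0423 -0.3608  0.1767] n 11 per [ 0.0038 -0.0328  0.0161]
```

play_rows(steps=[[[0,0.004,-0.03,0,0],[0,0.005,-0.04,0,0],[0,0.005,-0.04,0,0],[0,0.005,-0.04,0,0],[0,0.005,-0.04,0,0],[0,0.005,-0.04,0,0],[0,0.005,-0.04,0,0],[0,0.005,-0.04,0,0],[0,0.003,-0.03,0,0],[0,0,-0.02,0,0],[0,0,0,0.04,0],[0,0,0,0.04,0],[0,0,0,0.04,0],[0,0,0,0.04,0],[0,0,0,0.03,0],[0,0,0,0.01,0],[0,0,0,0,0],[0,0,0,0,0]]])

```text
time: 6.25
position: [0.5229, 0.3297, 0.0624]
tcp_rot: [-3.103, -0.483, -0.002]
wrist_force: [0.2, -0.1, -5.6]
finger_gap: 0.223
```

Run:
```python
from h import *
for i in range(3): print(robot.sense()['position'],robot.sense()['wrist_force']);snap('side','s4')
```

```text
[0.52293627 0.32973779 0.06244744] [ 0.21374713 -0.08167309 -5.57417498]
[0.52331916 0.32997187 0.06306581] [ 0.28283286 -0.13480275 -5.39599145]
[0.52344061 0.32998312 0.06322643] [ 0.07794224 -0.13986851 -6.0143495 ]
```

View pics/s4.png

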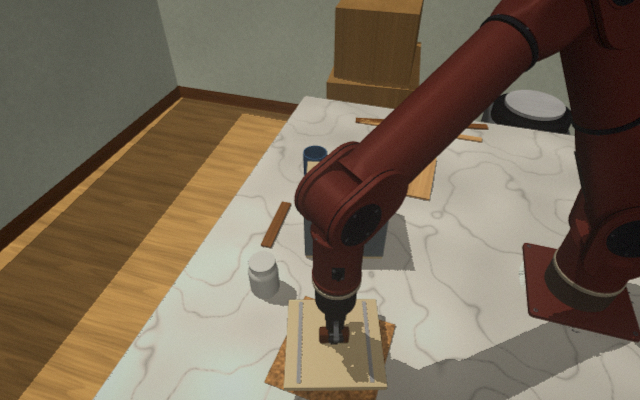

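Lid over the mat, about 33 mm to go. Lower in small rows.

play_rows(steps=[[[0,0,0,0.02,0],[0,0,0,0.005,0],[0,0,0,0.003,0],[0,0,0,0,0],[0,0,0,0.002,0],[0,0,0,0,0]]])

```text
time: 7.0
position: [0.523, 0.3296, 0.0331]
tcp_rot: [-3.104, -0.483, -0.002]
wrist_force: [-2.9, -2.4, 3.8]
finger_gap: 0.219
```

Contact (force went from −5.6 to +3.8). Release and rise.

play_rows(steps=[[[1,0,0,0,0],[1,0,0,0,0],[1,0,0,0,0],[1,0,0,0,0],[1,0,0,0,0],[1,0,0,-0.03,0],[1,0,0,-0.04,0],[1,0,0,-0.05,0],[1,0,0,-0.05,0],[1,0,0,-0.05,0],[1,0,0,-0.05,0],[1,0,0,-0.05,0],[1,0,0,0,0]]])

```text
time: 8.3
position: [0.5236, 0.3311, 0.359]
tcp_rot: [-3.1, -0.482, -0.015]
wrist_force: [-0.6, 0.7, -0.1]
finger_gap: 1.001
```

Run:
```python
from h import *
print(robot.sense()['position'],robot.sense()['wrist_force']);snap('wrist','w5');snap('side','s5');snap('scene','c5')
go([.569,-.05,.35],-72.3)
```

```text
[0.52357294 0.33105822 0.35902157] [-0.63771177  0.74565109 -0.09453982]
shift [-0.0707  0.3754  0.0011] n 10 per [-0.0071  0.0375  0.0001]
yaw -72.32 twist deg (shift first) -0.02 units -0.0003
```

View pics/w5.png

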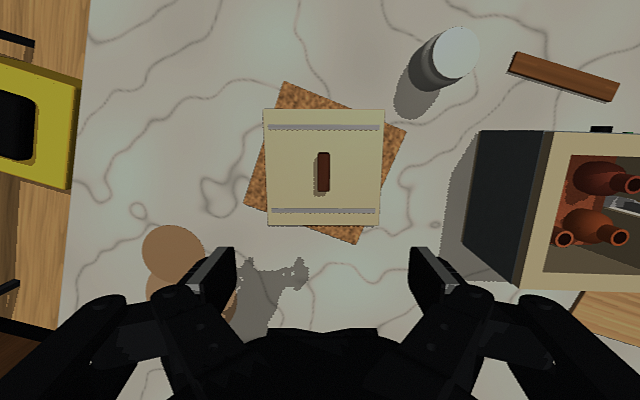

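View pics/c5.png

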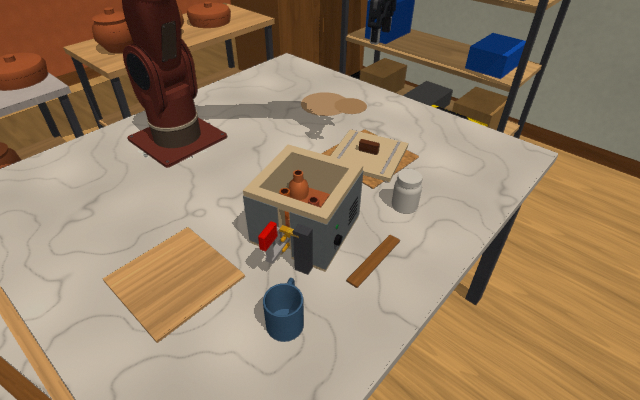

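play_rows(steps=[[[1,-0.004,0.03,0,0],[1,-0.007,0.038,0,0],[1,-0.007,0.038,0,0],[1,-0.007,0.038,0,0],[1,-0.007,0.038,0,0],[1,-0.007,0.038,0,0],[1,-0.007,0.038,0,0],[1,-0.007,0.038,0,0],[1,-0.007,0.038,0,0],[1,-0.007,0.038,0,0],[1,0,0,0,0],[1,0,0,0,0]]])

```text
time: 9.65
position: [0.571, -0.0467, 0.3495]
tcp_rot: [-3.104, -0.479, 0.004]
wrist_force: [0.4, -0.3, 0.1]
finger_gap: 1.0
```

Run:
```python
from h import *
print(robot.sense()['position'],yaw(),robot.sense()['joints']);snap('wrist','w6')
```

```text
[ 0.57102981 -0.04674445  0.34950709] -72.45871493826662 [ 0.49182699  0.18747368 -0.5716252   1.43429459  0.10007785  1.55213106
 -1.33859614]
```

View pics/w6.png

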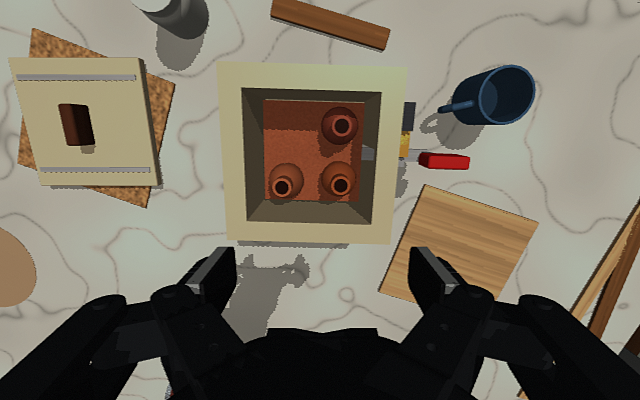

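Run:
```python
from h import *
im,c=load('w6');cv2.imwrite('pics/z6.png',cv2.resize(im[50:255,205:480],None,fx=2.9,fy=2.9,interpolation=cv2.INTER_CUBIC))
b=cv2.GaussianBlur(im,(3,3),0)
m=cv2.inRange(cv2.cvtColor(b,cv2.COLOR_BGR2HSV),(0,200,90),(6,255,255))
n,l,st,ct=cv2.connectedComponentsWithStats(m)
for i in range(1,n):
    if st[i,4]>150: print('red',st[i],ct[i])
```

```text
red [428 155  41  14 509] [447.7740668  161.49705305]
```

View pics/z6.png

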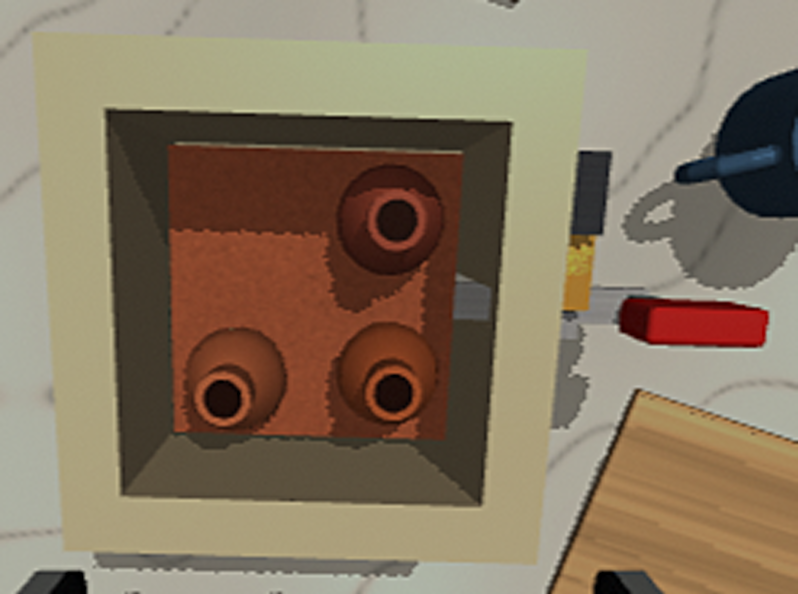

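Run:
```python
from h import *
im,c=load('w6')
def q(P,z,n):
    w=np.array([onz(c,205+p[0]/2.9,50+p[1]/2.9,z)[:2] for p in P]);print(n,w.round(4).tolist(),w.mean(0).round(4))
    for i in range(4):
        d=w[(i+1)%4]-w[i];print('  ',np.degrees(np.arctan2(d[1],d[0])).round(2),np.linalg.norm(d).round(4))
q([(33,33),(587,50),(537,563),(65,551)],.165,'outer')
q([(106,110),(512,123),(482,506),(121,495)],.165,'inner')
q([(650,300),(768,310),(765,347),(655,342)],.15,'red')
for p in [(397,220),(394,393),(222,398)]: print(onz(c,205+p[0]/2.9,50+p[1]/2.9,.141).round(4))
```

```text
outer [[0.6622, 0.0957], [0.7167, -0.0952], [0.5258, -0.1498], [0.4709, 0.0411]] [ 0.5939 -0.027 ]
   -74.05 0.1985
   -164.03 0.1986
   106.03 0.1987
   15.92 0.1989
inner [[0.645, 0.0648], [0.6856, -0.0782], [0.5426, -0.119], [0.5022, 0.0246]] [ 0.5938 -0.0269]
   -74.15 0.1487
   -164.09 0.1486
   105.75 0.1491
   15.76 0.1484
red [[0.6418, -0.1575], [0.6526, -0.2048], [0.6384, -0.2101], [0.6267, -0.1662]] [ 0.6399 -0.1847]
   -77.18 0.0484
   -159.37 0.0151
   104.98 0.0454
   29.88 0.0174
[ 0.6407 -0.0505  0.141 ]
[ 0.5726 -0.0721  0.141 ]
[ 0.5482 -0.0025  0.141 ]
```

Run:
```python
from h import *
go([.639,-.1857,.28]);go([.639,-.1857,.28],15.95)
```

```text
shift [0.0222 0.1546 0.0697] n 5 per [0.0044 0.0309 0.0139]
shift [0.0222 0.1546 0.0697] n 5 per [0.0044 0.0309 0.0139]
yaw -72.32 twist deg (shift first) -88.27 units -0.9808
```

play_rows(steps=[[[1,0.004,0.03,0,0],[1,0.004,0.031,0,0],[1,0.004,0.031,0,0],[1,0.005,0.031,0,0],[1,0.005,0.031,0,0],[0.7,0,0,0,-0.089],[0.7,0,0,0,-0.089],[0.7,0,0,0,-0.089],[0.7,0,0,0,-0.089],[0.7,0,0,0,-0.089],[0.7,0,0,0,-0.089],[0.7,0,0,0,-0.089],[0.7,0,0,0,-0.089],[0.7,0,0,0,-0.089],[0.7,0,0,0,-0.089],[0.7,0,0,0.03,-0.091],[0.7,0,0,0.04,0],[0.7,0,0,0,0],[0.7,0,0,0,0]]])

```text
time: 11.6
position: [0.6392, -0.1846, 0.2816]
tcp_rot: [-1.89, -2.508, 0.0]
wrist_force: [0.4, -0.0, 1.6]
finger_gap: 0.698
```

Run:
```python
from h import *
print(robot.sense()['position'],yaw(),robot.sense()['joints']);snap('wrist','w7')
go([.639,-.1857,.118],15.95)
```

```text
[ 0.63918045 -0.18458383  0.2816038 ] 16.01171639193123 [ 0.72787473  0.43994978 -0.73518216  1.31203461  0.28981663  1.49805775
  0.2995766 ]
shift [-0.0007 -0.0013  0.165 ] n 5 per [-0.0001 -0.0003  0.033 ]
yaw 16.0 twist deg (shift first) 0.05 units 0.0006
```

View pics/w7.png

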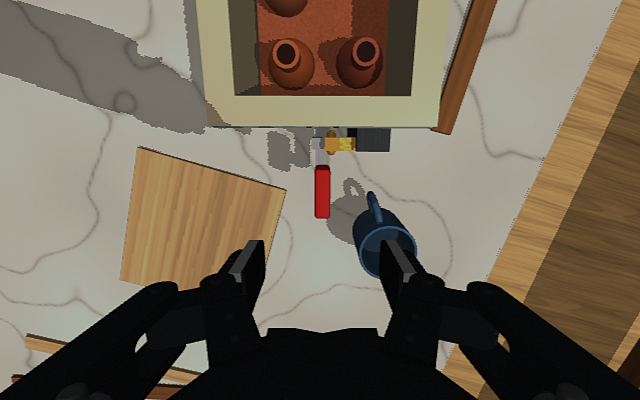

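play_rows(steps=[[[0.7,0,0,0.04,0],[0.7,0,0,0.04,0],[0.7,0,0,0.04,0],[0.7,0,0,0.03,0],[0.7,0,0,0.014,0],[0.7,0,0,0,0],[0,0,0,0,0],[0,0,0,0,0],[0,0,0,0,0],[0,0,0,0,0],[0,0,0,0,0],[0,0,0,0,0]]], squeeze=80)

```text
time: 12.85
position: [0.6397, -0.186, 0.1194]
tcp_rot: [1.891, 2.507, -0.0]
wrist_force: [-3.8, -0.4, 7.8]
finger_gap: 0.175
```

Run:
```python
from h import *
print(robot.sense()['position'],yaw(),robot.sense()['wrist_force'],robot.sense()['finger_gap'])
```

```text
[ 0.63971574 -0.18599267  0.11937456] 15.935994425575096 [-3.84816652 -0.35285497  7.75702033] 0.17527361806723663
```

play_rows(steps=[[[0,0,0,-0.008,0],[0,0,0,-0.01,0],[0,0,0,-0.01,0],[0,0,0,-0.01,0],[0,0,0,-0.01,0],[0,0,0,-0.01,0],[0,0,0,-0.01,0],[0,0,0,-0.004,0],[0,0,0,0,0],[0,0,0,0,0]]])

```text
time: 13.85
position: [0.6394, -0.1859, 0.1894]
tcp_rot: [1.891, 2.508, 0.0]
wrist_force: [5.5, -1.1, -7.9]
finger_gap: 0.171
```

Run:
```python
from h import *
print(robot.sense()['position'],yaw(),robot.sense()['wrist_force'],robot.sense()['finger_gap']);snap('scene','c8');snap('wrist','w8')
im,_=load('c8');cv2.imwrite('pics/z8.png',cv2.resize(im[130:290,225:425],None,fx=4,fy=3.75))
print(robot.sense()['position'])
```

```text
[ 0.63944353 -0.18592832  0.18935207] 15.950604637664446 [ 5.53569961 -1.07419657 -7.88643988] 0.17079216945559786
[ 0.63946149 -0.18598397  0.18923143]
```

View pics/z8.png

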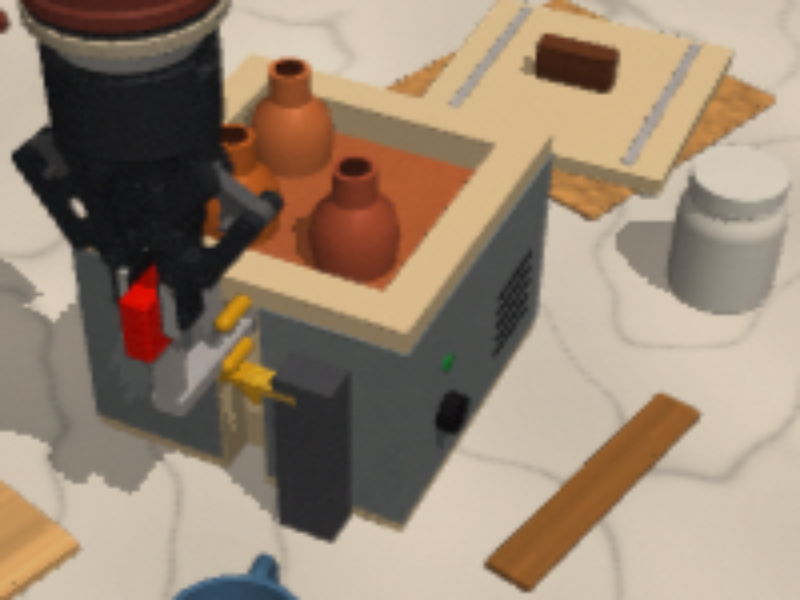

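play_rows(steps=[[[0,0,0,0.002,0],[0,0,0,0.002,0],[0,0,0,0.002,0],[0,0,0,0,0],[0.6,0,0,0,0],[0.6,0,0,0,0],[0.6,0,0,0,0],[0.6,0,0,0,0],[0.6,0,0,0,0],[0.6,0,0,-0.02,0],[0.6,0,0,-0.04,0],[0.6,0,0,-0.04,0],[0.6,0,0,-0.04,0],[0.6,0,0,0,0],[0.6,0,0,0,0]]])

```text
time: 15.45
position: [0.6397, -0.1855, 0.3242]
tcp_rot: [1.89, 2.507, 0.001]
wrist_force: [0.2, 0.3, -1.4]
finger_gap: 0.597
```

Run:
```python
from h import *
print(robot.sense()['position'],yaw(),robot.sense()['wrist_force'],robot.sense()['finger_gap']);snap('scene','c9');snap('wrist','w9');snap('side','s9')
im,_=load('c9');cv2.imwrite('pics/z9.png',cv2.resize(im[130:290,225:425],None,fx=4,fy=3.75))
```

```text
[ 0.6396823  -0.18552415  0.32423655] 15.97033503183619 [ 0.2306424   0.26226958 -1.38644248] 0.5965476173049756
```

View pics/z9.png

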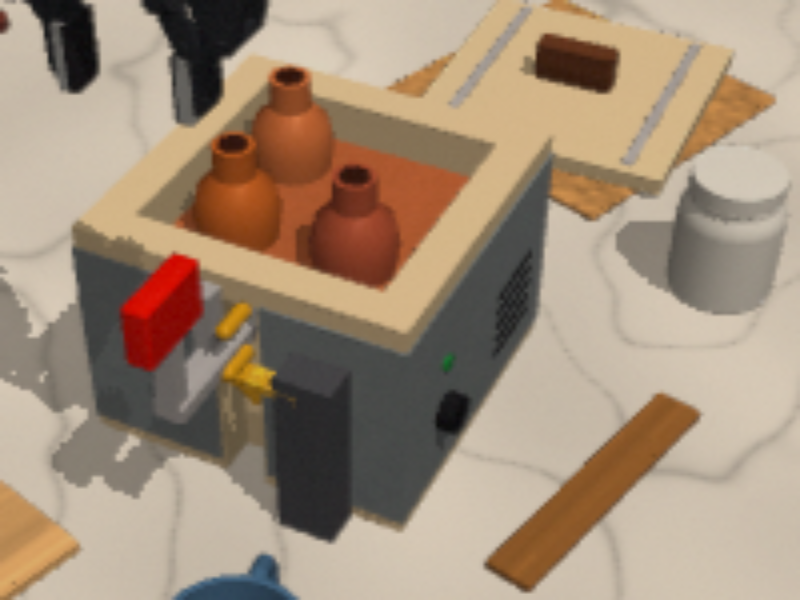

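View pics/w9.png

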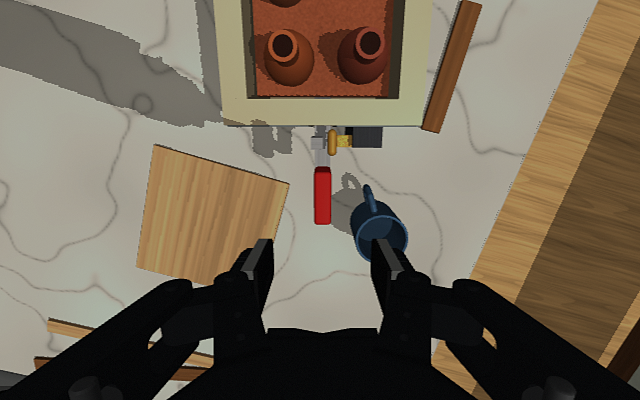

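play_rows(steps=[[[0.6,0.02,0,-0.01,0],[0.6,0.03,0,0,0],[0.6,0.02,0,0,0],[0.6,0,0,0,0],[0.6,0,0,0,0],[0.6,0,0,0,0]]])

```text
time: 16.2
position: [0.62, -0.1194, 0.333]
tcp_rot: [-1.893, -2.507, 0.001]
wrist_force: [-0.8, 0.4, -0.0]
finger_gap: 0.598
```

Run:
```python
from h import *
print(robot.sense()['position'],yaw());im=snap('wrist','w10')
cv2.imwrite('pics/z10.png',cv2.resize(im[0:200,190:460],None,fx=2.9,fy=2.9,interpolation=cv2.INTER_CUBIC))
```

```text
[ 0.61997139 -0.11944616  0.3329815 ] 15.892235884998454
```

View pics/z10.png

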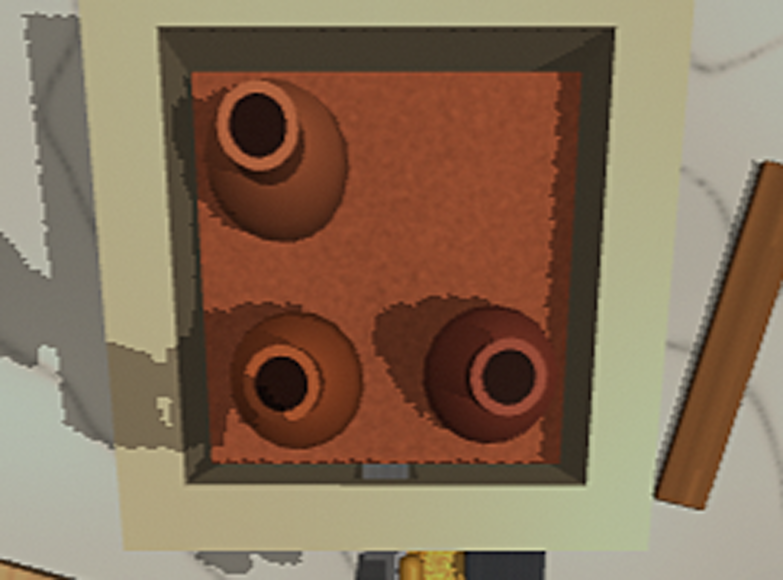

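Run:
```python
from h import *
im,c=load('w10')
f=lambda x,y,z:onz(c,190+x/2.9,y/2.9,z)
for n,p in dict(C=(258,125),B=(283,382),A=(509,377)).items(): print(n,f(*p,.205).round(4))
print(np.linalg.norm(f(217,125,.205)-f(300,125,.205)))
w=np.array([f(*p,.165)[:2] for p in [(158,27),(616,27),(585,485),(187,483)]]);print(w.mean(0),[np.degrees(np.arctan2(*(w[(i+1)%4]-w[i])[::-1])) for i in range(4)],[np.linalg.norm(w[(i+1)%4]-w[i]) for i in range(4)])
go([*f(258,125,.205)[:2],.25],15.95)
```

```text
C [ 0.5487 -0.0025  0.205 ]
B [ 0.5735 -0.0709  0.205 ]
A [ 0.6413 -0.05    0.205 ]
0.024181822812333238
[ 0.5947102  -0.02648986] [np.float64(15.901181716674886), np.float64(-74.32305583821469), np.float64(-164.35926456662787), np.float64(106.06281648077011)] [np.float64(0.14909787953528628), np.float64(0.14930810893326146), np.float64(0.14809576062464244), np.float64(0.14863436844766406)]
shift [ 0.1322 -0.0364  0.0829] n 5 per [ 0.0264 -0.0073  0.0166]
yaw 15.87 twist deg (shift first) -0.08 units -0.0008
```

play_rows(steps=[[[0.6,0.027,-0.007,0.01,0],[0.6,0.026,-0.007,0.018,0],[0.6,0.026,-0.007,0.018,0],[0.6,0.026,-0.007,0.018,0],[0.6,0.027,-0.008,0.019,0],[0.6,0,0,0.025,0],[0.6,0,0,0.02,0],[0.6,0,0,0.01,0],[0.6,0,0,0.01,0],[0.6,0,0,0,0],[0.6,0,0,0,0]]])

```text
time: 17.35
position: [0.5496, -0.0015, 0.1859]
tcp_rot: [1.892, 2.508, 0.001]
wrist_force: [-0.0, -0.3, 0.1]
finger_gap: 0.602
```

Run:
```python
from h import *
go([.5487,-.0025,.185],15.95);im=snap('wrist','w11')
for i in range(3):go([.5487,-.0025,.185],15.95);robot.read_camera('side')
```

```text
shift [-0.0008 -0.0011  0.0009] n 1 per [-0.0008 -0.0011  0.0009]
yaw 15.94 twist deg (shift first) -0.01 units -0.0001
shift [-0.0008 -0.0013  0.0011] n 1 per [-0.0008 -0.0013  0.0011]
yaw 15.95 twist deg (shift first) -0.0 units -0.0
shift [-0.0008 -0.0013  0.0012] n 1 per [-0.0008 -0.0013  0.0012]
yaw 15.95 twist deg (shift first) 0.0 units 0.0
shift [-0.0008 -0.0012  0.0011] n 1 per [-0.0008 -0.0012  0.0011]
yaw 15.95 twist deg (shift first) 0.0 units 0.0001
```

View pics/w11.png

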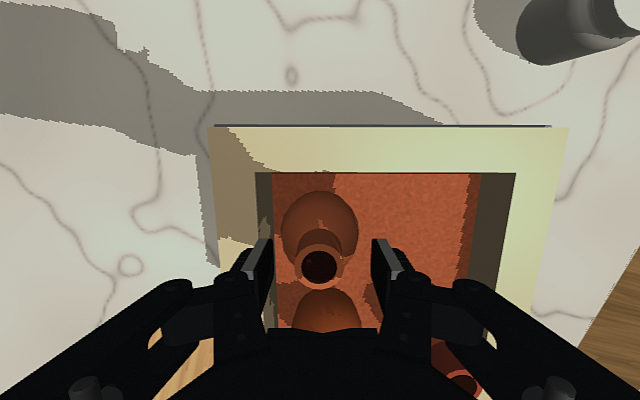

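play_rows(steps=[[[0,-0.001,-0.001,0.001,0],[0,0,0,0,0],[0,0,0,0,0],[0,0,0,0,0],[0,0,0,0,0],[0,0,0,0,0],[0,0,0,0,0],[0,0,0,-0.01,0],[0,0,0,-0.03,0],[0,0,0,-0.03,0],[0,0,0,-0.03,0],[0,0,0,0,0]]], squeeze=40)

```text
time: 18.75
position: [0.5502, -0.0017, 0.2887]
tcp_rot: [1.888, 2.505, 0.006]
wrist_force: [0.2, -0.3, -0.8]
finger_gap: 0.264
```

Run:
```python
from h import *
print(robot.sense()['position'],robot.sense()['wrist_force'],robot.sense()['finger_gap']);im=snap('wrist','w12')
go([.43,-.38,.285])
```

```text
[ 0.55020722 -0.00174392  0.28873949] [ 0.17969583 -0.3205134  -0.84401561] 0.26370838877698516
shift [-0.3305 -0.2189  0.001 ] n 10 per [-0.033  -0.0219  0.0001]
```

View pics/w12.png

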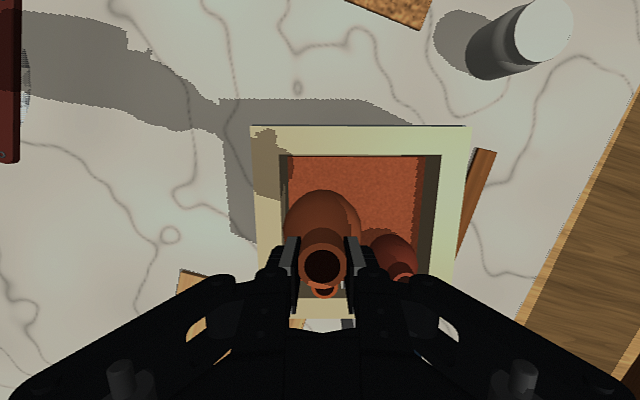

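play_rows(steps=[[[0,-0.02,-0.012,0,0],[0,-0.034,-0.023,0,0],[0,-0.034,-0.023,0,0],[0,-0.034,-0.023,0,0],[0,-0.034,-0.023,0,0],[0,-0.034,-0.023,0,0],[0,-0.034,-0.023,0,0],[0,-0.034,-0.023,0,0],[0,-0.034,-0.023,0,0],[0,-0.025,-0.015,0,0],[0,-0.013,-0.008,0,0],[0,0,0,0.04,0],[0,0,0,0.04,0],[0,0,0,0.04,0],[0,0,0,0.04,0],[0,0,0,0.03,0],[0,0,0,0.02,0],[0,0,0,0,0],[0,0,0,0,0]]])

```text
time: 20.7
position: [0.4292, -0.3792, 0.0745]
tcp_rot: [-1.89, -2.509, -0.001]
wrist_force: [0.3, -0.8, -0.7]
finger_gap: 0.258
```

Run:
```python
from h import *
print(robot.sense()['position'],robot.sense()['wrist_force'],robot.sense()['finger_gap'],robot.sense()['joints']);snap('scene','c13')
print(robot.sense()['position'],robot.sense()['wrist_force'])
```

```text
[ 0.42915512 -0.37915353  0.07452269] [ 0.29736987 -0.80758294 -0.73639885] 0.25769425932181467 [ 1.09887445  0.36584589 -0.53902603  1.80802567  0.21532055  1.02693703
  0.75656318]
[ 0.42956017 -0.37982033  0.0753866 ] [ 0.06100912  0.62382723 -1.52279686]
```

View pics/c13.png

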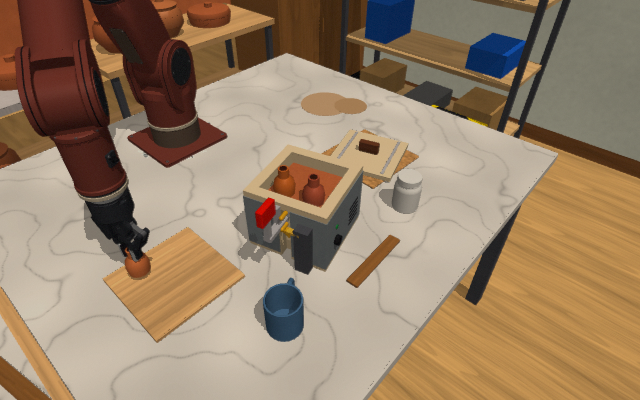

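Vase hangs about 20 mm over the board, near its inner corner. Lower by small steps.

play_rows(steps=[[[0,0,0,0.01,0],[0,0,0,0.004,0],[0,0,0,0.002,0],[0,0,0,0,0],[0,0,0,0,0]]])

```text
time: 21.25
position: [0.4287, -0.3801, 0.0585]
tcp_rot: [1.892, 2.508, 0.0]
wrist_force: [0.1, 0.6, -0.5]
finger_gap: 0.263
```

play_rows(steps=[[[0,0,0,0.002,0],[0,0,0,0,0],[0,0,0,0,0]]])

```text
time: 21.55
position: [0.4286, -0.3801, 0.0563]
tcp_rot: [-1.891, -2.508, -0.0]
wrist_force: [0.0, 0.0, -1.2]
finger_gap: 0.265
```

play_rows(steps=[[[0,0,0,0.001,0],[0,0,0,0,0],[0,0,0,0,0]]])

```text
time: 21.85
position: [0.4289, -0.3803, 0.0559]
tcp_rot: [1.891, 2.508, -0.0]
wrist_force: [-2.0, 1.6, 5.5]
finger_gap: 0.262
```

play_rows(steps=[[[0.6,0,0,0,0],[0.6,0,0,0,0],[0.6,0,0,0,0],[0.6,0,0,0,0],[0.6,0,0,-0.02,0],[0.6,0,0,-0.03,0],[0.6,0,0,-0.04,0],[0.6,0,0,-0.05,0],[0.6,0,0,-0.05,0],[0.6,0,0,-0.04,0],[0.6,0,0,0,0],[0.6,0,0,0,0]]])

```text
time: 23.05
position: [0.429, -0.3803, 0.286]
tcp_rot: [1.89, 2.507, -0.001]
wrist_force: [-0.2, -0.0, -1.2]
finger_gap: 0.601
```

Run:
```python
from h import *
print(robot.sense()['wrist_force']);snap('wrist','w14')
go([.5735,-.0709,.29],15.95)
go([.5735-.03,-.0709-.05,.29],15.95)
```

```text
[-0.19628616 -0.01579548 -1.16935025]
shift [ 0.2573  0.2245 -0.0053] n 9 per [ 0.0286  0.0249 -0.0006]
yaw 15.96 twist deg (shift first) 0.01 units 0.0001
shift [ 0.2175  0.1819 -0.0053] n 8 per [ 0.0272  0.0227 -0.0007]
yaw 15.96 twist deg (shift first) 0.01 units 0.0001
```

View pics/w14.png

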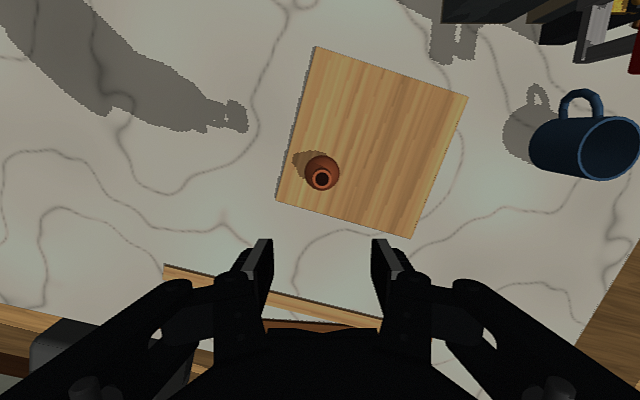

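play_rows(steps=[[[0.6,0.015,0.018,0,0],[0.6,0.025,0.03,0,0],[0.6,0.025,0.03,0,0],[0.6,0.025,0.03,0,0],[0.6,0.025,0.03,0,0],[0.6,0.025,0.03,0,0],[0.6,0.025,0.03,0,0],[0.6,0.02,0.025,0,0],[0.6,0,0,0,0],[0.6,0,0,0,0]]])

```text
time: 24.1
position: [0.5918, -0.1403, 0.2835]
tcp_rot: [-1.888, -2.508, 0.001]
wrist_force: [0.4, -0.2, 0.9]
finger_gap: 0.602
```

Run:
```python
from h import *
im=snap('wrist','w15');cv2.imwrite('pics/z15.png',cv2.resize(im[0:250,190:460],None,fx=2.4,fy=2.4,interpolation=cv2.INTER_CUBIC))
```

```text
(no output)
```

View pics/z15.png

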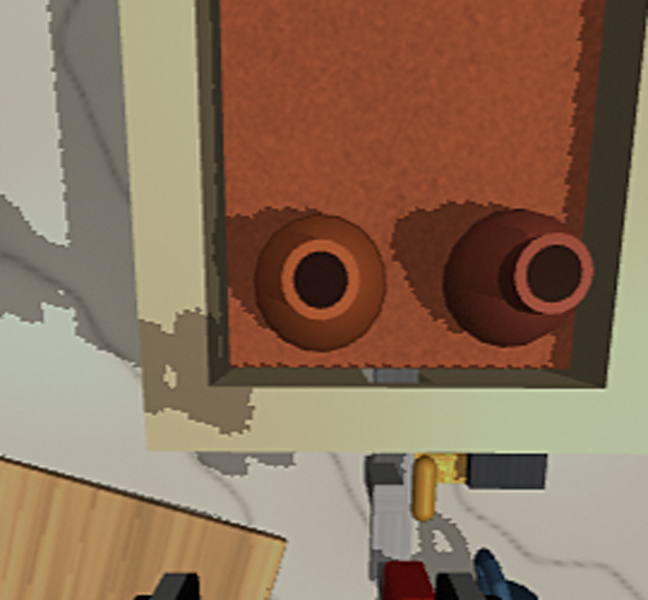

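Run:
```python
from h import *
im,c=load('w15')
for p in [(320,280),(553,273)]:
    w=onz(c,190+p[0]/2.4,p[1]/2.4,.205);print(w.round(4))
    go([w[0],w[1],.185],15.95)
```

```text
[ 0.5728 -0.0717  0.205 ]
shift [0.0722 0.0015 0.0989] n 4 per [0.0181 0.0004 0.0247]
yaw 15.95 twist deg (shift first) 0.0 units 0.0
[ 0.6405 -0.05    0.205 ]
shift [0.0745 0.0726 0.0987] n 4 per [0.0186 0.0181 0.0247]
yaw 15.95 twist deg (shift first) 0.0 units 0.0
```

play_rows(steps=[[[0.6,0.025,0.001,0,0],[0.6,0.03,0,0,0],[0.6,0.017,0,0.01,0],[0.6,0,0,0.03,0],[0.6,0,0,0.03,0],[0.6,0,0,0.02,0],[0.6,0,0,0.008,0],[0.6,0,0,0,0],[0.6,0,0,0,0]]])

```text
time: 25.05
position: [0.5736, -0.0721, 0.1882]
tcp_rot: [1.892, 2.507, 0.001]
wrist_force: [-0.5, 0.3, 0.7]
finger_gap: 0.602
```

Run:
```python
from h import *
go([.573,-.0715,.185],15.95);im=snap('wrist','w16')
```

```text
shift [ 0.0007 -0.0005  0.0032] n 1 per [ 0.0007 -0.0005  0.0032]
yaw 15.9 twist deg (shift first) -0.05 units -0.0005
```

View pics/w16.png

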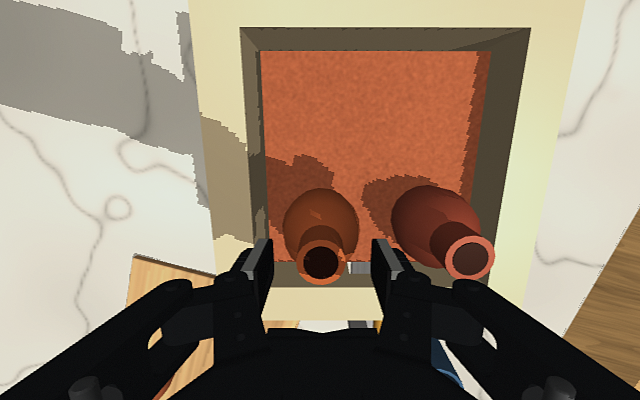

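play_rows(steps=[[[0,0,0,0.003,0],[0,0,0,0,0],[0,0,0,0,0],[0,0,0,0,0],[0,0,0,0,0],[0,0,0,0,0],[0,0,0,0,0],[0,0,0,-0.01,0],[0,0,0,-0.03,0],[0,0,0,-0.04,0],[0,0,0,-0.03,0],[0,0,0,0,0],[0,0,0,0,0]]])

```text
time: 26.4
position: [0.5734, -0.0713, 0.2946]
tcp_rot: [1.891, 2.508, 0.001]
wrist_force: [0.2, -0.8, -2.0]
finger_gap: 0.264
```

Run:
```python
from h import *
im=snap('wrist','w17');print(robot.sense()['finger_gap'],robot.sense()['position'])
go([.54,-.38,.295],15.95)
```

```text
0.26055521443683566 [ 0.57289794 -0.07140874  0.29350938]
shift [-0.2876 -0.1165 -0.0015] n 8 per [-0.036  -0.0146 -0.0002]
yaw 15.97 twist deg (shift first) 0.02 units 0.0002
```

View pics/w17.png

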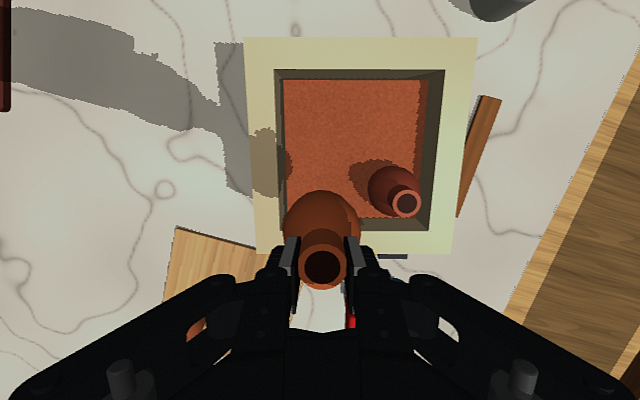

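play_rows(steps=[[[0,-0.02,-0.01,0,0],[0,-0.036,-0.014,0,0],[0,-0.036,-0.014,0,0],[0,-0.036,-0.014,0,0],[0,-0.036,-0.014,0,0],[0,-0.036,-0.014,0,0],[0,-0.036,-0.014,0,0],[0,-0.033,-0.014,0,0],[0,-0.018,-0.008,0,0],[0,0,0,0.04,0],[0,0,0,0.04,0],[0,0,0,0.04,0],[0,0,0,0.04,0],[0,0,0,0.03,0],[0,0,0,0.028,0],[0,0,0,0.01,0],[0,0,0,0,0],[0,0,0,0,0]]])

```text
time: 28.25
position: [0.5415, -0.3791, 0.0674]
tcp_rot: [1.89, 2.508, 0.001]
wrist_force: [0.6, 0.6, 0.2]
finger_gap: 0.262
```

Run:
```python
from h import *
go([.54,-.38,.056],15.95)
```

```text
shift [-0.0005 -0.0017  0.0114] n 1 per [-0.0005 -0.0017  0.0114]
yaw 15.99 twist deg (shift first) 0.04 units 0.0004
```

play_rows(steps=[[[0,0,0,0.005,0],[0,0,0,0.003,0],[0,0,0,0.002,0],[0,0,0,0,0],[0,0,0,0,0]]])

```text
time: 28.75
position: [0.5408, -0.3793, 0.0565]
tcp_rot: [1.891, 2.508, 0.0]
wrist_force: [-0.5, -0.2, -1.3]
finger_gap: 0.266
```

play_rows(steps=[[[0,0,0,0.001,0],[0,0,0,0,0],[0,0,0,0,0]]])

```text
time: 29.05
position: [0.5409, -0.3795, 0.056]
tcp_rot: [1.891, 2.508, -0.0]
wrist_force: [-2.8, 0.7, 5.9]
finger_gap: 0.261
```

play_rows(steps=[[[0.6,0,0,0,0],[0.6,0,0,0,0],[0.6,0,0,0,0],[0.6,0,0,0,0],[0.6,0,0,-0.02,0],[0.6,0,0,-0.03,0],[0.6,0,0,-0.04,0],[0.6,0,0,-0.05,0],[0.6,0,0,-0.05,0],[0.6,0,0,-0.045,0],[0.6,0,0,0,0],[0.6,0,0,0,0]]])

```text
time: 30.25
position: [0.5412, -0.3793, 0.2913]
tcp_rot: [1.89, 2.507, 0.0]
wrist_force: [0.3, 0.1, -1.8]
finger_gap: 0.6
```

Run:
```python
from h import *
im=snap('wrist','w18')
go([.66,-.117,.29],15.95)
```

```text
shift [ 0.2192  0.187  -0.0004] n 8 per [ 0.0274  0.0234 -0.    ]
yaw 15.96 twist deg (shift first) 0.01 units 0.0002
```

View pics/w18.png

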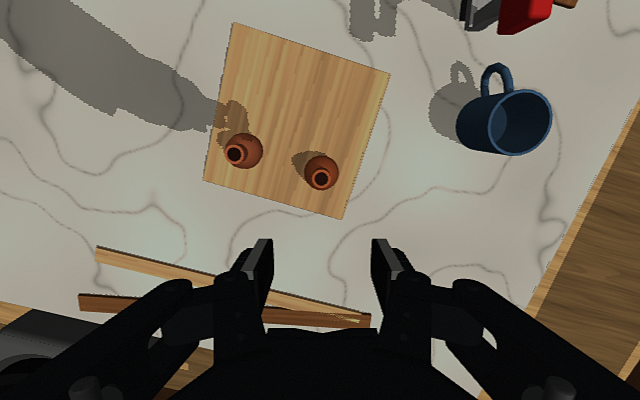

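Two vases stand on the board at (238,152) and (321,178). On to the third.

play_rows(steps=[[[0.6,0.015,0.012,0,0],[0.6,0.03,0.025,0,0],[0.6,0.03,0.025,0,0],[0.6,0.03,0.025,0,0],[0.6,0.03,0.025,0,0],[0.6,0.03,0.026,0,0],[0.6,0.03,0.026,0,0],[0.6,0.024,0.023,0,0],[0.6,0,0,0,0],[0.6,0,0,0,0]]])

```text
time: 31.3
position: [0.66, -0.1152, 0.2887]
tcp_rot: [-1.886, -2.509, 0.001]
wrist_force: [0.7, -0.4, 0.4]
finger_gap: 0.6
```

Run:
```python
from h import *
im=snap('wrist','w19');cv2.imwrite('pics/z19.png',cv2.resize(im[0:250,190:460],None,fx=2.4,fy=2.4,interpolation=cv2.INTER_CUBIC))
```

```text
(no output)
```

View pics/z19.png

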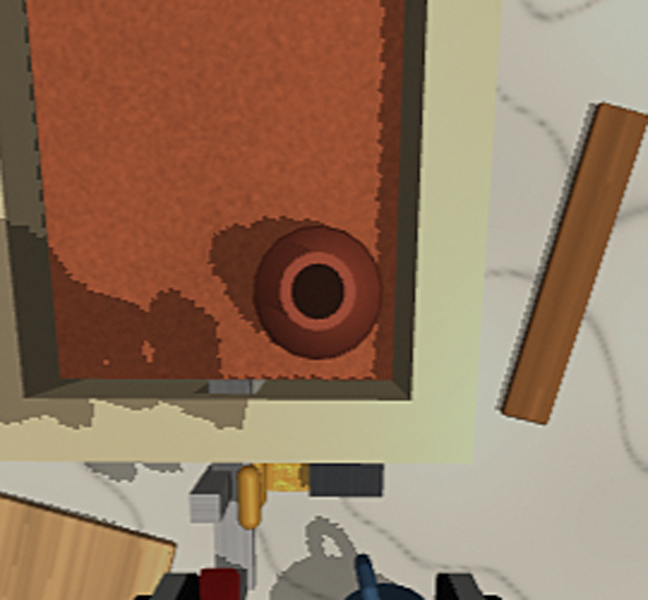

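Run:
```python
from h import *
im,c=load('w19')
w=onz(c,190+317/2.4,290/2.4,.205);print(w.round(4))
go([w[0],w[1],.185],15.95)
```

```text
[ 0.6409 -0.0496  0.205 ]
shift [0.0699 0.0006 0.104 ] n 4 per [0.0175 0.0002 0.026 ]
yaw 16.0 twist deg (shift first) 0.05 units 0.0005
```

play_rows(steps=[[[0.6,0.025,0,0,0],[0.6,0.03,0,0,0],[0.6,0.015,0,0.01,0],[0.6,0,0,0.03,0],[0.6,0,0,0.03,0],[0.6,0,0,0.02,0],[0.6,0,0,0.011,0],[0.6,0,0,0,0],[0.6,0,0,0,0]]])

```text
time: 32.25
position: [0.6413, -0.0505, 0.1902]
tcp_rot: [1.892, 2.507, 0.001]
wrist_force: [-0.2, -0.1, -0.1]
finger_gap: 0.598
```

Run:
```python
from h import *
go([.641,-.0497,.185],15.95);im=snap('wrist','w20')
```

```text
shift [ 0.0009 -0.0001  0.0052] n 1 per [ 0.0009 -0.0001  0.0052]
yaw 15.91 twist deg (shift first) -0.04 units -0.0004
```

View pics/w20.png

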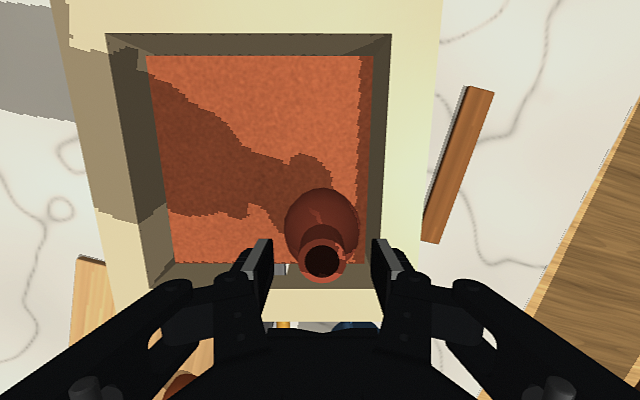

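play_rows(steps=[[[0.6,0,0,0.005,0],[0,0,0,0,0],[0,0,0,0,0],[0,0,0,0,0],[0,0,0,0,0],[0,0,0,0,0],[0,0,0,0,0],[0,0,0,0,0],[0,0,0,-0.01,0],[0,0,0,-0.03,0],[0,0,0,-0.04,0],[0,0,0,-0.03,0],[0,0,0,0,0],[0,0,0,0,0]]])

```text
time: 33.7
position: [0.6412, -0.0498, 0.2949]
tcp_rot: [1.891, 2.508, 0.001]
wrist_force: [-0.1, -0.4, -1.2]
finger_gap: 0.265
```

Run:
```python
from h import *
im=snap('wrist','w21');print(robot.sense()['finger_gap'],robot.sense()['position'])
go([.54,-.12,.295]);go([.485,-.29,.295],15.95)
```

```text
0.2669215431239371 [ 0.64075121 -0.05006622  0.29365551]
shift [-0.0395 -0.1161 -0.0013] n 4 per [-0.0099 -0.029  -0.0003]
shift [-0.1879 -0.2157 -0.0012] n 8 per [-0.0235 -0.027  -0.0002]
yaw 15.96 twist deg (shift first) 0.01 units 0.0001
```

View pics/w21.png

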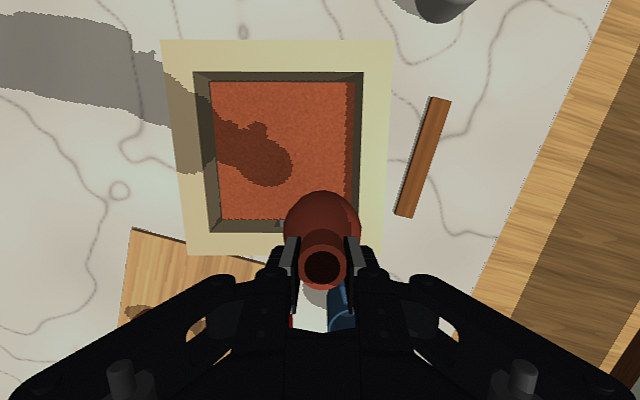

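play_rows(steps=[[[0,-0.012,-0.015,0,0],[0,-0.025,-0.029,0,0],[0,-0.025,-0.029,0,0],[0,-0.025,-0.029,0,0],[0,-0.025,-0.029,0,0],[0,-0.025,-0.029,0,0],[0,-0.025,-0.029,0,0],[0,-0.016,-0.017,0,0],[0,-0.01,-0.01,0,0],[0,0,0,0.04,0],[0,0,0,0.04,0],[0,0,0,0.04,0],[0,0,0,0.04,0],[0,0,0,0.03,0],[0,0,0,0.025,0],[0,0,0,0.01,0],[0,0,0,0,0],[0,0,0,0,0]]])

```text
time: 35.55
position: [0.4858, -0.29, 0.0702]
tcp_rot: [1.89, 2.508, 0.001]
wrist_force: [-0.0, -0.6, -1.0]
finger_gap: 0.262
```

Run:
```python
from h import *
go([.485,-.29,.056],15.95)
```

```text
shift [ 0.0002 -0.0008  0.0142] n 1 per [ 0.0002 -0.0008  0.0142]
yaw 15.99 twist deg (shift first) 0.04 units 0.0005
```

play_rows(steps=[[[0,0,0,0.007,0],[0,0,0,0.004,0],[0,0,0,0.002,0],[0,0,0,0,0],[0,0,0,0,0]]])

```text
time: 36.05
position: [0.4851, -0.2901, 0.0565]
tcp_rot: [1.891, 2.508, 0.0]
wrist_force: [-0.1, 0.7, -1.2]
finger_gap: 0.264
```

play_rows(steps=[[[0,0,0,0.001,0],[0,0,0,0,0],[0,0,0,0,0]]])

```text
time: 36.35
position: [0.4854, -0.2903, 0.0559]
tcp_rot: [1.891, 2.508, -0.0]
wrist_force: [-1.3, 0.7, 5.3]
finger_gap: 0.263
```

play_rows(steps=[[[0.6,0,0,0,0],[0.6,0,0,0,0],[0.6,0,0,0,0],[0.6,0,0,0,0],[0.6,0,0,-0.02,0],[0.6,0,0,-0.03,0],[0.6,0,0,-0.04,0],[0.6,0,0,-0.05,0],[0.6,0,0,-0.05,0],[0.6,0,0,-0.05,0],[0.6,0,0,-0.04,0],[0.6,0,0,0,0],[0.6,0,0,0,0]]])

```text
time: 37.65
position: [0.4854, -0.2902, 0.336]
tcp_rot: [1.89, 2.507, -0.0]
wrist_force: [-0.2, -0.3, -0.2]
finger_gap: 0.598
```

Run:
```python
from h import *
im=snap('wrist','w22');snap('scene','c22');snap('side','s22')
go([.46,.3,.36],-72.3)
```

```text
shift [ 0.574   0.1387 -0.0255] n 15 per [ 0.0383  0.0092 -0.0017]
yaw 15.96 twist deg (shift first) 88.26 units 0.9807
```

View pics/c22.png

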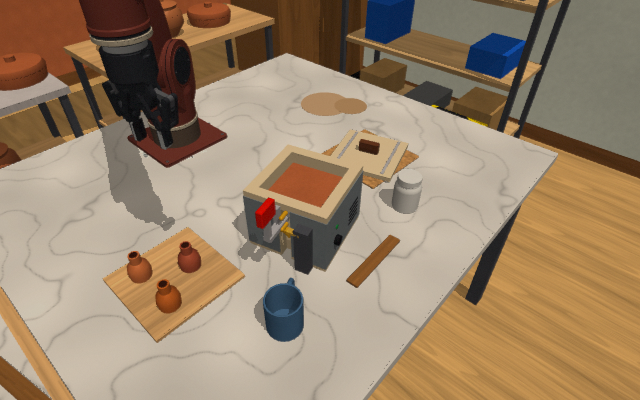

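View pics/w22.png

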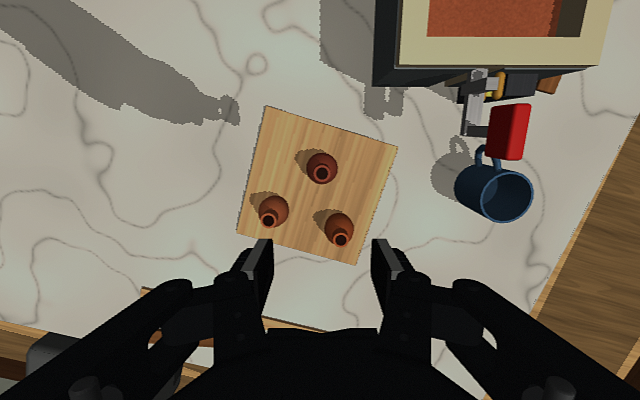

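play_rows(steps=[[[0.6,0.02,0.004,-0.01,0],[0.6,0.038,0.009,-0.005,0],[0.6,0.038,0.009,-0.005,0],[0.6,0.038,0.009,-0.005,0],[0.6,0.038,0.009,0,0],[0.6,0.038,0.009,0,0],[0.6,0.038,0.009,0,0],[0.6,0.038,0.009,0,0],[0.6,0.038,0.009,0,0],[0.6,0.038,0.009,0,0],[0.6,0.038,0.009,0,0],[0.6,0.038,0.009,0,0],[0.6,0.038,0.009,0,0],[0.6,0.038,0.009,0,0],[0.6,0.038,0.009,0,0],[0.6,0.022,0.009,0,0],[0.6,0,0,0,0]]])

```text
time: 39.5
position: [0.4585, 0.3039, 0.3595]
tcp_rot: [-1.882, -2.512, 0.001]
wrist_force: [-0.2, -0.3, -0.2]
finger_gap: 0.597
```

play_rows(steps=[[[1,0,0,0,0.089],[1,0,0,0,0.089],[1,0,0,0,0.089],[1,0,0,0,0.089],[1,0,0,0,0.089],[1,0,0,0,0.089],[1,0,0,0,0.089],[1,0,0,0,0.089],[1,0,0,0,0.089],[1,0,0,0,0.089],[1,0,0,0,0.091],[1,0,0,0,0],[1,0,0,0,0]]])

```text
time: 40.8
position: [0.4606, 0.2995, 0.3603]
tcp_rot: [3.103, 0.489, -0.0]
wrist_force: [-0.2, 0.5, -0.3]
finger_gap: 0.997
```

Run:
```python
from h import *
print(robot.sense()['position'],yaw());im=snap('wrist','w23')
```

```text
[0.46059236 0.29951818 0.36025297] -72.10283701475312
```

View pics/w23.png

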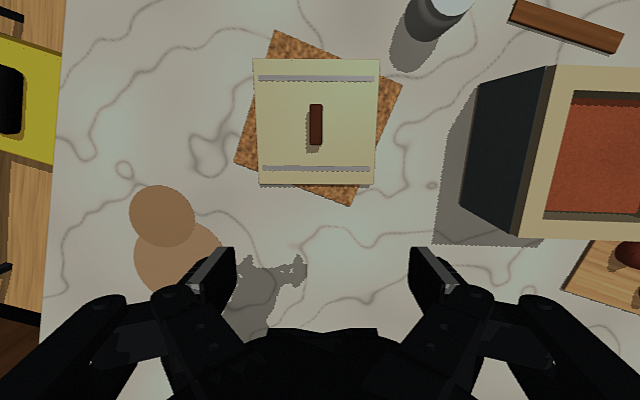

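Run:
```python
from h import *
im,c=load('w23');cv2.imwrite('pics/z23.png',cv2.resize(im[45:200,235:395],None,fx=3.8,fy=3.8,interpolation=cv2.INTER_CUBIC))
```

```text
(no output)
```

View pics/z23.png

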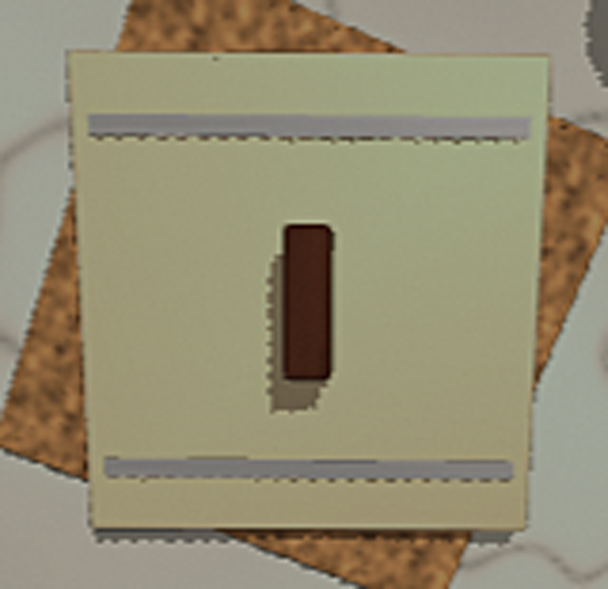

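Run:
```python
from h import *
im,c=load('w23')
def q(P,z,n):
    w=np.array([onz(c,235+p[0]/3.8,45+p[1]/3.8,z)[:2] for p in P]);print(n,w.round(4).tolist(),w.mean(0).round(4))
    for i in range(4):
        d=w[(i+1)%4]-w[i];print('  ',np.degrees(np.arctan2(d[1],d[0])).round(2),np.linalg.norm(d).round(4))
q([(67,51),(550,55),(526,528),(92,524)],.022,'lid')
q([(284,225),(330,225),(330,380),(284,380)],.056,'bar')
go([.523,.33,.029],-72.2)
go([.523,.33,.1],-72.2)
```

```text
lid [[0.5857, 0.4491], [0.6439, 0.2644], [0.4601, 0.2056], [0.4021, 0.3907]] [0.5229 0.3275]
   -72.5 0.1937
   -162.26 0.193
   107.38 0.194
   17.66 0.1926
bar [[0.5475, 0.3447], [0.553, 0.3278], [0.4969, 0.3097], [0.4913, 0.3272]] [0.5222 0.3274]
   -72.07 0.0178
   -162.07 0.0589
   107.92 0.0184
   17.3 0.0589
shift [ 0.0688 -0.0099  0.3312] n 9 per [ 0.0076 -0.0011  0.0368]
yaw -72.11 twist deg (shift first) 0.09 units 0.001
shift [ 0.0688 -0.0099  0.2602] n 7 per [ 0.0098 -0.0014  0.0372]
yaw -72.11 twist deg (shift first) 0.09 units 0.001
```

play_rows(steps=[[[1,0.025,-0.003,0,0.003],[1,0.025,-0.003,0.03,0],[1,0.019,-0.003,0.04,0],[1,0,0,0.04,0],[1,0,0,0.04,0],[1,0,0,0.04,0],[1,0,0,0.04,0],[1,0,0,0.04,0],[1,0,0,0.03,0],[1,0,0,0.02,0],[1,0,0,0.007,0],[1,0,0,0,0],[1,0,0,0,0]]])

```text
time: 42.15
position: [0.5245, 0.3298, 0.0345]
tcp_rot: [-3.104, -0.476, -0.002]
wrist_force: [0.1, -0.2, -0.5]
finger_gap: 1.004
```

Run:
```python
from h import *
go([.5228,.329,.031],-72.4);im=snap('wrist','w24')
```

```text
shift [-0.0019  0.0003  0.0035] n 1 per [-0.0019  0.0003  0.0035]
yaw -72.55 twist deg (shift first) -0.15 units -0.0017
```

View pics/w24.png

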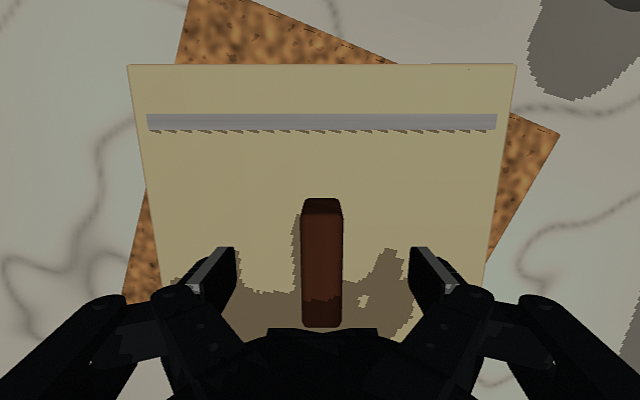

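play_rows(steps=[[[0,-0.002,0,0.003,0],[0,0,0,0,0],[0,0,0,0,0],[0,0,0,0,0],[0,0,0,0,0],[0,0,0,0,0],[0,0,0,0,0],[0,0,0,0,0],[0,0,0,0,0],[0,0,0,-0.01,0],[0,0,0,-0.03,0],[0,0,0,-0.04,0],[0,0,0,-0.04,0],[0,0,0,-0.04,0],[0,0,0,-0.04,0],[0,0,0,-0.04,0],[0,0,0,0,0],[0,0,0,0,0]]], squeeze=60)

```text
time: 44.0
position: [0.5218, 0.3285, 0.2702]
tcp_rot: [3.105, 0.475, 0.0]
wrist_force: [-0.2, 0.5, -5.9]
finger_gap: 0.222
```

Run:
```python
from h import *
s=robot.sense();print(s['position'],s['wrist_force'],s['finger_gap']);im=snap('wrist','w25')
cv2.imwrite('pics/z25.png',cv2.resize(im[40:340,110:530],None,fx=1.9,fy=1.9))
go([.594,-.027,.275],-74.05)
```

```text
[0.5218291  0.32854124 0.27021878] [-0.15934524  0.52216165 -5.90967158] 0.22226887898113118
shift [-0.037   0.3604 -0.0057] n 10 per [-0.0037  0.036  -0.0006]
yaw -72.6 twist deg (shift first) 1.45 units 0.0161
```

View pics/z25.png

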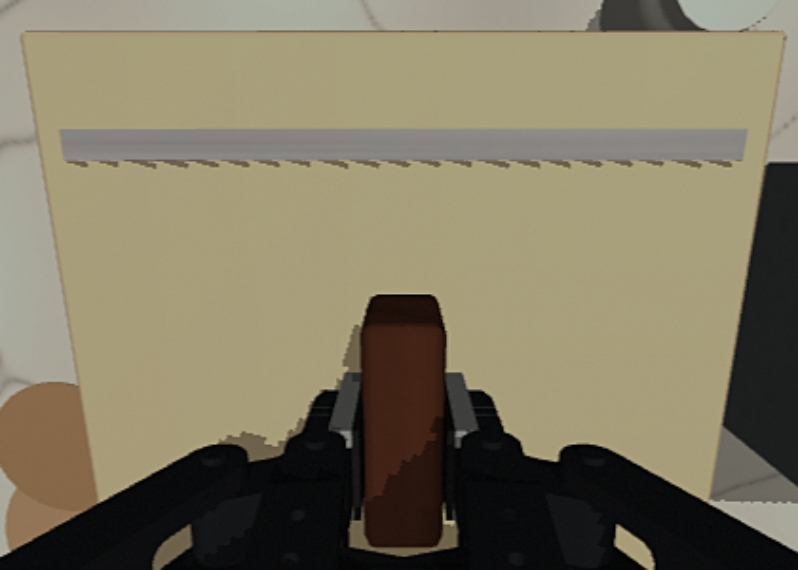

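Run:
```python
from h import *
im,c=load('w25');T=T_tool()
for dz in (-.012,-.009,-.006):
    w=np.array([onz(c,*p,.2700+dz) for p in [(121.6,56.3),(523.2,57.4)]])
    t=(np.c_[w,np.ones(2)]@np.linalg.inv(T).T)[:,:3];print(dz,t.round(4).tolist(),np.linalg.norm(t[0]-t[1]).round(4),'far mid',t.mean(0).round(4),'ang',np.degrees(np.arctan2(t[1,0]-t[0,0],t[1,1]-t[0,1])))
```

```text
-0.012 [[0.0988, -0.0967, 0.0106], [0.0984, 0.099, 0.0108]] 0.1957 far mid [0.0986 0.0012 0.0107] ang -0.10090917318534631
-0.009 [[0.0981, -0.0948, 0.0076], [0.0978, 0.0971, 0.0078]] 0.1919 far mid [0.098  0.0012 0.0077] ang -0.10090917318535661
-0.006 [[0.0975, -0.0929, 0.0046], [0.0971, 0.0952, 0.0048]] 0.1881 far mid [0.0973 0.0012 0.0047] ang -0.10090917318536728
```

play_rows(steps=[[[0,-0.003,0.02,0,0],[0,-0.004,0.035,0,0],[0,-0.004,0.036,0,0],[0,-0.004,0.036,0,0],[0,-0.004,0.036,0,0],[0,-0.004,0.036,0,0],[0,-0.004,0.036,0,0],[0,-0.004,0.036,0,0],[0,-0.003,0.036,0,0],[0,-0.003,0.035,0,0],[0,0,0.018,0,0],[0,0,0,0,0.016],[0,0,0,0.03,0],[0,0,0,0,0],[0,0,0,0,0]]])

```text
time: 45.55
position: [0.5935, -0.0249, 0.2395]
tcp_rot: [-3.11, -0.438, 0.004]
wrist_force: [0.5, 0.0, -4.2]
finger_gap: 0.229
```

Run:
```python
from h import *
for i in range(3):
    go([.594,-.027,.192],-74.05);robot.read_camera('side')
print(robot.sense()['wrist_force']);snap('scene','c26');snap('side','s26')
im,_=load('c26');cv2.imwrite('pics/z26.png',cv2.resize(im[130:290,225:425],None,fx=4,fy=3.75))
```

```text
shift [0.     0.0022 0.0475] n 2 per [0.     0.0011 0.0237]
yaw -73.96 twist deg (shift first) 0.09 units 0.001
shift [-0.0007  0.0019  0.0486] n 2 per [-0.0003  0.001   0.0243]
yaw -73.97 twist deg (shift first) 0.08 units 0.0009
shift [-0.0011  0.0017  0.0491] n 2 per [-0.0006  0.0009  0.0246]
yaw -73.98 twist deg (shift first) 0.07 units 0.0008
[ 0.65659997 -0.07317593 -4.62051257]
```

View pics/z26.png

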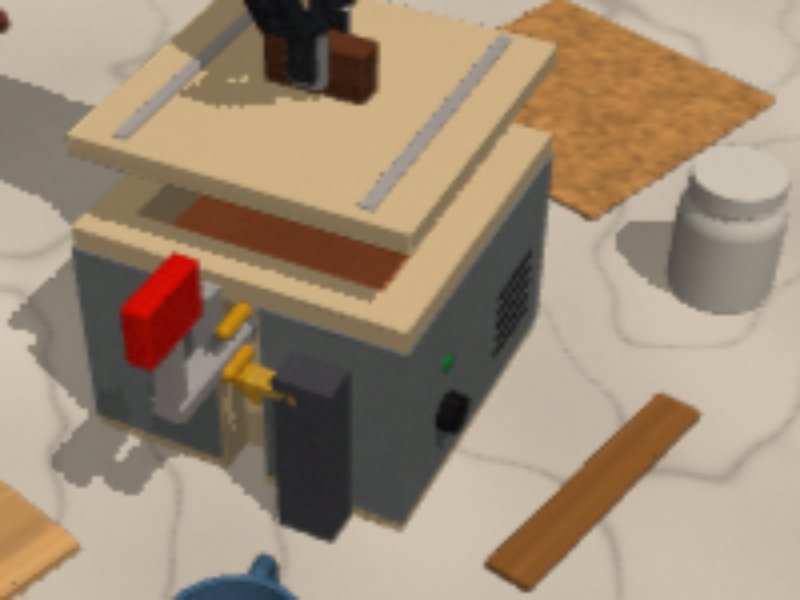

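Lid hovers aligned over the kiln, hearth still up. Lower.

play_rows(steps=[[[0,-0.001,0.001,0.02,0],[0,0,0,0.015,0],[0,0,0,0.007,0],[0,0,0,0.003,0],[0,0,0,0,0],[0,0,0,0,0]]])

```text
time: 46.4
position: [0.5941, -0.027, 0.196]
tcp_rot: [3.111, 0.436, 0.001]
wrist_force: [0.1, -0.7, -4.9]
finger_gap: 0.221
```

play_rows(steps=[[[0,0,0,0.002,0],[0,0,0,0,0],[0,0,0,0,0]]])

```text
time: 46.7
position: [0.5938, -0.0271, 0.1934]
tcp_rot: [3.111, 0.436, 0.0]
wrist_force: [-1.1, 0.1, -5.0]
finger_gap: 0.221
```

play_rows(steps=[[[0,0,0,0.001,0],[0,0,0,0.001,0],[0,0,0,0,0],[0,0,0,0,0]]])

```text
time: 47.1
position: [0.5937, -0.0272, 0.1913]
tcp_rot: [-3.111, -0.436, 0.0]
wrist_force: [-1.6, -1.1, -5.0]
finger_gap: 0.223
```

play_rows(steps=[[[0,0,0,0.001,0],[0,0,0,0,0],[0,0,0,0,0]]])

```text
time: 47.4
position: [0.5937, -0.0271, 0.1903]
tcp_rot: [-3.111, -0.436, 0.0]
wrist_force: [0.3, 0.2, -6.0]
finger_gap: 0.219
```

play_rows(steps=[[[0,0,0,0.001,0],[0,0,0,0,0],[0,0,0,0,0]]])

```text
time: 47.7
position: [0.5938, -0.0271, 0.1898]
tcp_rot: [3.111, 0.436, 0.001]
wrist_force: [-2.8, -0.2, -0.7]
finger_gap: 0.227
```

play_rows(steps=[[[0,0,0,0.001,0],[0,0,0,0,0],[1,0,0,0,0],[1,0,0,0,0],[1,0,0,0,0],[1,0,0,0,0],[1,0,0,0,0],[1,0,0,0,0],[1,0,0,-0.02,0],[1,0,0,-0.03,0],[1,0,0,-0.04,0],[1,0,0,-0.04,0],[1,-0.03,0,-0.03,0],[1,-0.03,0,-0.02,0],[1,-0.02,0,0,0],[1,0,0,0,0],[1,0,0,0,0]]])

```text
time: 49.4
position: [0.5168, -0.0494, 0.3684]
tcp_rot: [3.11, 0.435, 0.001]
wrist_force: [-0.4, 0.5, 0.1]
finger_gap: 0.999
```

Run:
```python
from h import *
s=robot.sense();print(s['position'],s['wrist_force']);im=snap('wrist','w27');snap('scene','c27');snap('side','s27')
cv2.imwrite('pics/z27.png',cv2.resize(im[40:255,195:475],None,fx=2.7,fy=2.7,interpolation=cv2.INTER_CUBIC))
```

```text
[ 0.51682398 -0.04935281  0.36844766] [-0.41362411  0.46243143  0.13982065]
```

View pics/z27.png

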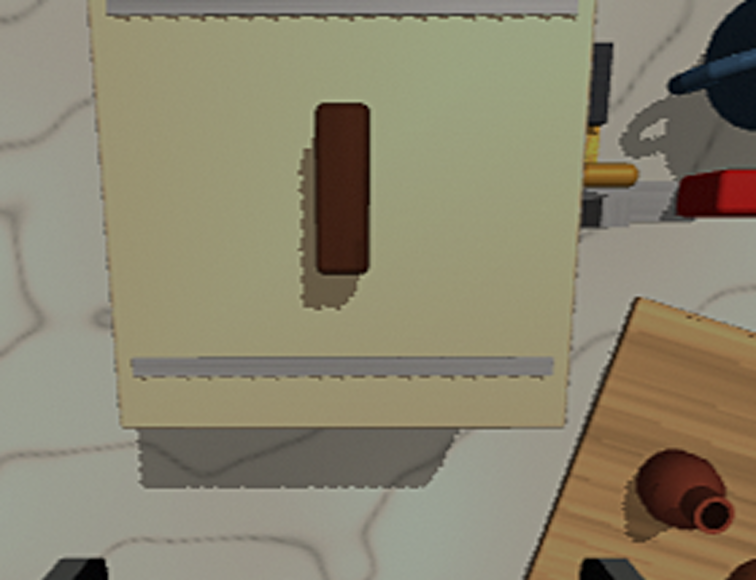

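View pics/c27.png

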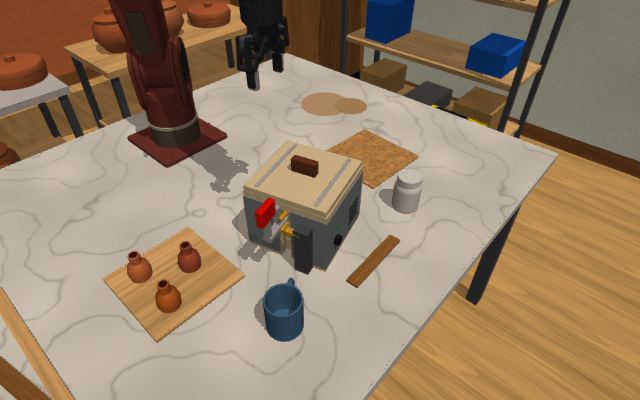

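View pics/s27.png

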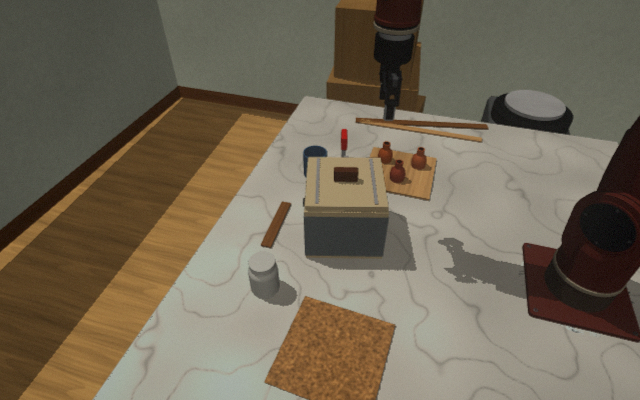

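Run:
```python
from h import *
im,c=load('w27')
w=np.array([onz(c,195+p[0]/2.7,40+p[1]/2.7,.215)[:2] for p in [(316,103),(369,103),(369,274),(316,273)]])
a=np.radians(15.95);r=np.array([[np.cos(a),np.sin(a)],[-np.sin(a),np.cos(a)]])
print('lid bar',w.mean(0).round(4),'in kiln',(r@(w.mean(0)-[.594,-.027])).round(4))
w=np.array([onz(c,195+p[0]/2.7,40+p[1]/2.7,.181)[:2] for p in [(122,427),(565,427)]]);d=w[1]-w[0]
print('near edge in kiln',[(r@(x-[.594,-.027])).round(4) for x in w],np.degrees(np.arctan2(d[1],d[0])))
im,c=load('w22')
for p in [(322,174),(268,219),(341,239)]: print((onz(c,*p,.076)-[.485,-.333,0]).round(3))
```

```text
lid bar [ 0.5945 -0.0287] in kiln [-0.     -0.0018]
near edge in kiln [array([-0.0968,  0.0945]), array([-0.0968, -0.0991])] -74.0748939783889
[0.001 0.042 0.076]
[-0.057 -0.044  0.076]
[ 0.055 -0.045  0.076]
```

Lid within 2 mm and square; vases all within 60 mm of the board centre; nothing moved since. Handing in.

Run:
```python
from h import *
print(robot.sign_off(), robot.sense()['time'])
```

```text
the job is handed in; nothing more can be done
the job is handed in; nothing more can be done
```

The kiln is unloaded and I handed the job in. The clock read 49.4 s after the last move, against the 210 s limit. No verdict was reported.

I laid the lid on the mat, raised the hearth 70 mm, eased it back and let go of the handle. The three vases present (there was no fourth) went onto the board one at a time, each let go only once it touched. Then I put the lid back.

Last checks:
- **Lid:** its centre is about 2 mm from the kiln's, and it is square to the kiln within about 0.2°.
- **Vases:** all three stand upright on the board, at most about 57 mm from its centre along either axis.
- **Hearth:** it hangs by itself; in the scene view the handle is up and the bar teeth sit on the pawl. I did not measure its final height, but the vase rims fitted their expected height with it on the top notch.
- **Bystanders:** the mug, rib and jar look unmoved in the final views, judged by eye.
- **Robot:** the gripper is clear of everything.

The scene and side cameras disagreed by 4 to 10 mm on the lid and mat positions, so I used the wrist camera for every grasp and placement. In the first wrist view the lid's bar grip was turned about 1.5° from the kiln's later-measured angle, so I lined the lid up with the measured rim when putting it back. I saw no sign of anything being knocked aside during the run.

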